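Set and lock the stand's swing arm, then hang the mass hanger

ROBOT

A 6-joint arm with a two-finger parallel gripper is mounted at the origin on the work surface. World frame = base frame: x ahead of the robot, y to its left, z up, the work surface at z = 0. Lengths are in m, angles in rad, forces in N, time in s.
With the tool pointing down it reaches from about 0.35 to 0.775 m from the base axis. Payload 7.3 kg.
Tool frame: the origin (TCP) lies between the finger pads; the fingertips stand 19 mm ahead of it and the grasp point (between the pads) is the TCP; z points along the fingers, y is the direction in which the jaws open and shut (so a half turn about z gives the same grasp; the last joint's range is limited). The gripper opens to 92 mm and grips with 3 to 60 N. Pads are 19 mm wide; open, the fingers measure 130 mm over their backs; the gripper's body (75 mm by 190 mm) begins 47 mm behind the grasp point.
Start: joints at [-1.4, 0.342, 1.524, -0, 1.275, -0.146], TCP at [0.164, -0.499, 0.246] pointing down, gripper open.
Joint ranges: [-2.53, 2.53], [-0.77, 2.02], [0.04, 2.7], [-1, 4.14], [0.28, 2.66], [-3.11, 3.11]. Speed limits (rad/s): [2.57, 2.57, 3.14, 3.14, 3.14, 3.14].

INTERFACE

Orientations are given as a unit quaternion [x, y, z, w].
In Python, from station import robot gives the robot as it stands. The module is installed in compiled form; this text tells all that it offers.
- The arm moves only by the tool arm_command, never from a script. Its argument "moves" is a list of rows, each a list of 6 numbers: the shift along the world's x, y, z in cm, then the turn, a rotation vector about the world's x, y, z in degrees. A call has 1 to 5 rows; each row shifts and turns the commanded pose from where the row before left it; what a row does not reach is not made up. A row lasts 1/10 s, in which the tool goes at most 50 mm and 8.59 degrees, less where a joint would pass 70% of its speed; a pose out of reach is approached as far as the arm can. A call with a gripper value outside its range is refused whole. "fingers" is the opening, from 0 (shut) to 1 (fully open), set as the call begins (left out, the last holds). The fingers move at their own pace and stop on an object; the grip force is fixed at half the most. Time passes only in rows, so rows that do not move let the fingers close. It gives the time, the measured TCP pose, the force and the opening at its end, in the units of the state.
- robot.get_obs(): the state, without advancing time (a new reading comes with each control period).
- robot.capture(name): name is "side" or "top"; returns the picture (400x640x3 uint8, red, green, blue); there is no depth.
- robot.get_calibration(name): a dict with "fovy" (degrees; the focal length in pixels is half the picture's height over the tangent of half this angle, whatever the lens; pixels are square), "cx", "cy" (the principal point, pixels), "dist" ([k1, k2, p1, p2, k3] as OpenCV has them; the pictures are not rectified), "eye" and "rotation" of the camera in the world. Camera axes: x right, y down, z forward; pixel columns grow to the right and rows downward; lengths in m; the calibration is good to about 2 mm. A picture is of the moment at which its call begins. get_calibration takes no time and is no camera call.
- robot.hand_in(): hands the job in, once; it reports no verdict.
Trained networks look in the newest picture that a camera, given by its name, has taken for a name from the list of things; names that differ only in an ending like _2 or _b are one class to them, and where a whole thing is asked for, a point or a joint stands for the part that bears it (a point fixed in the world has none). Each returns a list of dicts, best first, with "p" (0 to 1); they miss things now and then, are a little off and sometimes report something else, mostly with a low value. They report only what shows in the picture. A call takes as long as a camera call. They do not tell look-alikes from the thing itself.
- robot.look_for(target, camera): "point" ([x, y, z] in m, in world coordinates, good to about 4 mm: the middle of the surface that is visible of it).
- robot.cut_out(target, camera): "pixels" (400x640 bool, what is visible of it).
- robot.place_of(target, camera): "point" ([x, y, z] in m, in world coordinates, good to about 4 mm: a listed point, or the origin of a listed thing).
The state is a dict: "t": time; "joint_positions": joint angles; "joint_vel": joint speeds; "tau": joint torques, N m; "eef_pos": TCP position; "tool_rot": TCP orientation; "wrist_force": force on the tool from outside, world axes, zero at the start; "wrist_torque": the same for the moment, N m; "grip_width": opening from 0.0 (shut) to 1.0 (fully open).
Only numpy, scipy, OpenCV 4.12 (cv2) and the standard library are available. Lean on these libraries where they do the work, as an engineer would, in place of code of your own. Each camera call takes 0.05 s, during which the arm holds its last target. There are 200 camera calls.

TASK

Back off the stand's clamp lever just enough to free the swing arm (no more than a quarter turn from where it stands), turn the arm until it lies straight over the long foot of the stand, then turn the lever back until the clamp is firmly tight again; never force the arm round while it is clamped. Then hang the mass hanger by its eye in the hook at the end of the arm and leave it hanging still, without disturbing the bottle, jar and carton.

Things in the scene. Friction and masses are not known exactly. Their poses are not given: they have to be found in the camera images.
- lever (a joint): Clamp lever: a crank on a screw leaning 35 deg from vertical. Value: turn in rad, growing as it is backed off (anticlockwise seen from its outer end: right-handed about point lever_hub's z). Starts tight at -0.1 to 0.1, knob at the bottom of its circle, on the robot's side. Range -1.0 to 2.6, but not to be backed off past 1.8. 0.8 to 1.15 rad from the start frees the arm; it stays where left.
- lever_hub (a point): Point on the screw axis, level with lever_knob. Its z axis is the screw axis, pointing out (up, to the robot's side). The hub, 30 mm wide, ends 8 mm below. The lever drags with 0.3 N m (4.5 N at the knob); in tightening the push rises to 8 N while a spring washer flattens (0.8 rad), then it comes up solid: tight = 11 to 15 N turns it no further; let go, it may give back 0.3 rad and holds.
- lever_knob (a point): Centre of the lever's round grey knob: 20 mm diameter, 52 mm long, axis parallel to the screw axis and 65 mm from it. This point is 24 mm below the knob's free end and 22 mm above the middle line of the 12 mm thick spoke that carries it. The knob is fixed to the spoke.
- swing (a joint): Swing arm's turn about the stand's vertical pivot, rad: 0 when straight over the long foot, positive clockwise seen from above (starts at 0.6 to 1.05, away from the robot); range -0.5 to 1.5. Freed, it turns with 0.12 N m and stays where left; clamped, it resists about 1 N m.
- swing_pivot (a point): Pivot axis of the swing arm at the height of its bar (220 mm above the bench).
- bar_grip (a point): Middle line of the arm's level round steel bar (14 mm diameter, 220 mm above the bench), 100 mm from the pivot: a good place to hold it from above. The bar runs from the pivot along this point's y axis to 160 mm from the pivot, where a 12 mm thick tip turns up, its top 26 mm above the bar's middle line. That is the hook: the eye goes on from the bar's end, over the tip.
- hook_seat (a point): Where the centre of the hanger's eye comes to rest when hung: 138 mm from the pivot, 17 mm below the bar's middle line. Its y axis points along the bar towards the upturned tip.
- foot_tip (a point): Upper side of the stand's long foot at its end, 200 mm from the pivot axis. The foot is 36 mm wide and 12 mm high; the base plate is 130 x 130 x 12 mm. The stand is fixed to the bench.
- pad: Brass pad between clamp screw and ball; z is the screw axis (3 mm advance per rad). It grips the arm's 64 mm steel ball with up to 75 N as the spring washer flattens over 2.5 mm, more once solid, none when backed off. The ball sits 2 mm off the pivot: with the arm over the foot the clamp gets tight 0.2 to 0.4 rad, and solid 0.5 to 0.9 rad, further round than the lever first stood.
- hanger_stem (a point): Mass hanger, loose, upright on the bench: steel disc 64 mm in diameter and 18 mm thick, round stem 14 mm in diameter, round eye on top, 197 mm high in all, about 0.35 kg. This point is on the stem, 60 mm above the underside and 105 mm below the eye's centre: the place to grip it, from the side at a slant, since the bar will be 122 mm above it once hung.
- hanger_eye (a point): Centre of the hanger's eye, 165 mm above its underside: a ring of 8 mm wire, 48 mm inside diameter. The point's y axis runs through the hole; its z axis points up along the stem.
- spray_bottle: Bystander: white bottle, 64 mm diameter, 170 mm high; origin under its centre.
- jar: Bystander: amber jar, 70 mm diameter, 90 mm high; origin under its centre.
- carton: Bystander: cardboard carton 60 x 90 x 120 mm high; origin under its centre.
Mind the look-alikes: they are no part of the job. What is shaped like the part that bears hanger_stem but green or purple is not meant.

How it is judged:
By the outcome, as a careful person would: the job done as asked, in the order asked, and still so for the second after the job is handed in, with the robot touching nothing.
It also fails if it takes over 72 s, if anything falls off the work surface, if the arm or the gripper's body presses on something with over 40 N, if the wrist force passes 120 N, or if a joint passes its speed limit or range.

## Working session

There is one attempt and no reset: what is moved stays moved. The work goes in short steps, Python scripts to look and compute and a tool call to move; the robot and the scene stay as the last step left them, time stands still between calls to the robot, and variables do not carry over. Pictures are saved under pics/ and viewed, about 8 in all and at most 12, crops included, and the job is handed in when it is done.

Besides the shell and the picture viewer there is one more tool, called after "Emit:" as a command line: name --pt "numbers of a row" for each row, then --argument value for the rest. arm_command: Moves the arm, as the interface text tells. Its arguments: {"type":"object","properties":{"moves":{"type":"array","items":{"type":"array","items":{"type":"number"}}},"fingers":{"type":"number"}},"required":["moves"]}

```bash
mkdir -p pics; cat > h.py <<'E'
import numpy as np, cv2
from station import robot
from scipy.spatial.transform import Rotation as R
def cal(n):
    c=robot.get_calibration(n); f=200/np.tan(np.radians(c["fovy"])/2)
    return np.array([[f,0,c["cx"]],[0,f,c["cy"]],[0,0,1]]),np.array(c["dist"],float),np.array(c["eye"]),np.array(c["rotation"])
def proj(n,p):
    K,d,e,Rm=cal(n); p=np.atleast_2d(p); rv=cv2.Rodrigues(Rm.T)[0]
    return cv2.projectPoints(p.astype(float),rv,-Rm.T@e,K,d)[0][:,0]
def ray(n,uv):
    K,d,e,Rm=cal(n); u=cv2.undistortPoints(np.array([[uv]],float),K,d)[0,0]
    v=Rm@np.r_[u,1]; return e,v/np.linalg.norm(v)
def tri(ua,ub):
    e1,a=ray("side",ua); e2,b=ray("top",ub)
    s=np.linalg.lstsq(np.c_[a,-b],e2-e1,rcond=None)[0]; p,q=e1+s[0]*a,e2+s[1]*b
    return (p+q)/2,np.linalg.norm(p-q)
def onz(n,uv,z):
    e,v=ray(n,uv); return e+v*(z-e[2])/v[2]
E
python3 - <<'E'
from h import *
np.set_printoptions(precision=3,suppress=True)
for n in("side","top"):
    im=robot.capture(n); cv2.imwrite(f"pics/{n}0.png",im[:,:,::-1])
    K,d,e,Rm=cal(n); print(n,K[0,0],e,Rm.tolist(),d)
    for t in["lever_hub","lever_knob","swing_pivot","bar_grip","hook_seat","foot_tip","pad","hanger_stem","hanger_eye","spray_bottle","jar","carton"]:
        for r in robot.place_of(t,n)[:3]: print(t,round(r["p"],2),np.array(r["point"]),proj(n,r["point"])[0].round())
print(robot.get_obs())
E
```

```text
side 396.24881779960765 [0.178 0.747 1.204] [-0.2036184063914299, 0.9184738662441126, -0.3290539620788002, 0.08166266984032457] [-0.077  0.     0.     0.     0.   ]Traceback (most recent call last):
  File "<stdin>", line 7, in <module>
  File "h.py", line 8, in proj
    K,d,e,Rm=cal(n); p=np.atleast_2d(p); rv=cv2.Rodrigues(Rm.T)[0]
                                            ~~~~~~~~~~~~~^^^^^^
cv2.error: OpenCV(4.12.0) /io/opencv/modules/calib3d/src/calibration_base.cpp:131: error: (-2:Unspecified error) in function 'void cv::Rodrigues(cv::InputArray, cv::OutputArray, cv::OutputArray)'
> Input matrix must be 1x3 or 3x1 for a rotation vector, or 3x3 for a rotation matrix:
>     '((srcSz == Size(3, 1) || srcSz == Size(1, 3)) && srccn == 1) || (srcSz == Size(1, 1) && srccn == 3) || (srcSz == Size(3, 3) && srccn == 1)'
> where
>     'srcSz' is [1 x 4]
```

View pics/side0.png

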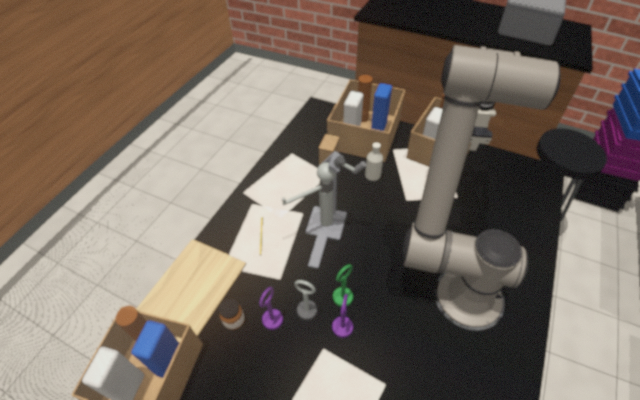

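The side view shows the stand at about (325,200), the grey hanger at (306,300), purple and green look-alikes at (272,318), (343,325) and (343,295), the jar at (232,315), the bottle at (374,160) and the carton at (328,150). The calibration gives rotation as a quaternion, so I'll fix the helper.

```bash
sed -i 's/np.array(c\["rotation"\])$/R.from_quat(c["rotation"]).as_matrix()/' h.py
cat > m.py <<'E'
from h import *
import sys
np.set_printoptions(precision=3,suppress=True)
def look(tag,names):
    for n in("side","top"):
        im=robot.capture(n); cv2.imwrite(f"pics/{n}{tag}.png",im[:,:,::-1])
        for t in names:
            for r in robot.place_of(t,n)[:4]:
                if r["p"]>.2: print(n,t,round(r["p"],2),np.array(r["point"]),proj(n,r["point"])[0].round())
E
python3 - <<'E'
from m import *
look("1",["lever_hub","lever_knob","swing_pivot","bar_grip","hook_seat","foot_tip","pad","hanger_stem","hanger_eye","spray_bottle","jar","carton"])
for n in("side","top"): print(n,cal(n)[0][0,0],cal(n)[2],cal(n)[3][:,2])
o=robot.get_obs(); print(o)
E
```

```text
side lever_hub 0.64 [ 0.514 -0.094  0.352] [341. 157.]
side lever_knob 0.68 [ 0.459 -0.108  0.315] [359. 168.]
side lever_knob 0.36 [0.471 0.275 0.063] [305. 304.]
side swing_pivot 0.79 [ 0.561 -0.08   0.225] [326. 184.]
side bar_grip 0.89 [0.621 0.001 0.219] [299. 195.]
side bar_grip 0.54 [ 0.687 -0.383  0.   ] [329. 163.]
side hook_seat 0.66 [0.637 0.034 0.202] [291. 204.]
side foot_tip 0.93 [0.527 0.115 0.011] [312. 266.]
side pad 0.66 [ 0.56  -0.079  0.223] [326. 184.]
side hanger_stem 0.86 [0.473 0.273 0.062] [304. 303.]
side hanger_stem 0.79 [0.345 0.273 0.062] [342. 319.]
side hanger_stem 0.67 [0.386 0.18  0.059] [342. 290.]
side hanger_stem 0.61 [0.557 0.349 0.059] [269. 313.]
side hanger_eye 0.97 [0.554 0.345 0.163] [267. 297.]
side hanger_eye 0.94 [0.386 0.177 0.166] [343. 272.]
side hanger_eye 0.81 [0.473 0.265 0.166] [304. 285.]
side hanger_eye 0.81 [0.345 0.282 0.167] [342. 307.]
side spray_bottle 0.76 [ 0.49  -0.392  0.001] [372. 175.]
side carton 0.71 [ 0.687 -0.383 -0.001] [329. 163.]
top lever_hub 0.72 [ 0.51  -0.092  0.348] [347. 210.]
top lever_knob 0.62 [ 0.458 -0
[... 792 characters left out ...]
0.001] [215. 172.]
top jar 0.65 [0.469 0.275 0.058] [243. 225.]
top carton 0.56 [ 0.688 -0.385  0.   ] [415. 170.]
side 396.24881779960765 [0.178 0.747 1.204] [ 0.284 -0.571 -0.77 ]
top 495.6612640903375 [0.417 0.03  1.915] [ 0.068 -0.022 -0.997]
{'t': 1.4, 'joint_positions': array([-1.4  ,  0.342,  1.524, -0.   ,  1.275, -0.146]), 'joint_vel': array([ 0.001, -0.001, -0.001, -0.002,  0.   , -0.   ]), 'tau': array([ -0.   , -43.113, -24.448,   0.072,   0.048,   0.   ]), 'eef_pos': array([ 0.164, -0.499,  0.246]), 'tool_rot': array([ 0.987,  0.158, -0.   ,  0.   ]), 'wrist_force': array([ 0.393,  0.366, -0.369]), 'wrist_torque': array([ 0.045,  0.03 , -0.036]), 'grip_width': 0.997941910158648}
```

View pics/top1.png

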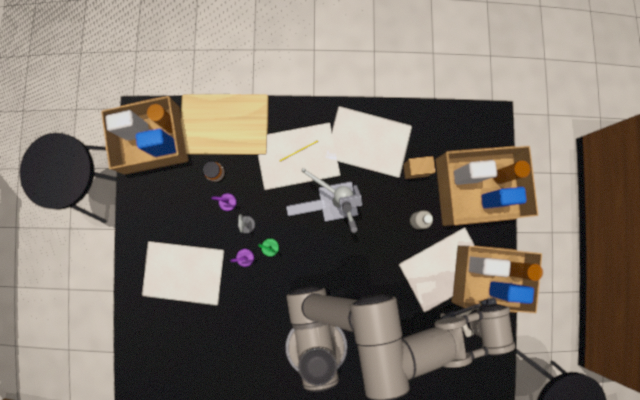

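```bash
python3 - <<'E'
import cv2,numpy as np
s=cv2.imread("pics/side1.png");t=cv2.imread("pics/top1.png")
c=lambda im,x,y,w,h:cv2.resize(im[y:y+h,x:x+w],(400,300),interpolation=cv2.INTER_CUBIC)
cv2.imwrite("pics/c1.png",np.vstack([np.hstack([c(s,268,135,120,90),c(s,250,255,120,90)]),np.hstack([c(t,280,160,100,75),c(t,208,190,100,75)])]))
E
```

```text
(no output)
```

View pics/c1.png

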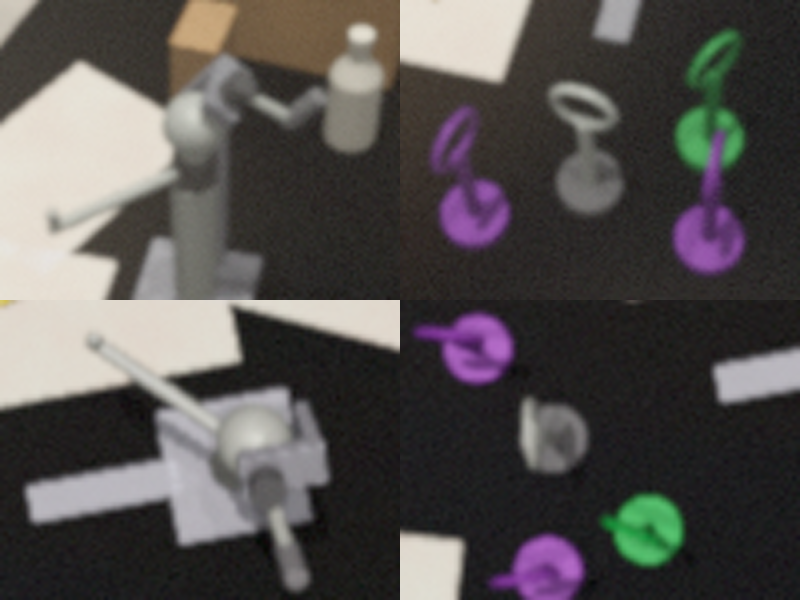

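Top crop (lower right): the grey hanger's disc is at full-image pixel (246,226). Its eye is seen edge-on, so the hole runs roughly along y. What could be confused with it: purple (226,201), purple (245,258) and green (269,247). The grey one fits the description. The lever knob is at (352,227) and the foot points left to (287,211).

Moving to the pre-approach above the knob.

Emit:
arm_command --pt "1.7 2.5 0.9 0.65 -2.25 -0.15" --pt "1.7 2.5 0.9 0.65 -2.25 -0.15" --pt "1.7 2.5 0.9 0.65 -2.25 -0.15" --pt "1.7 2.5 0.9 0.65 -2.25 -0.15" --pt "1.7 2.5 0.9 0.65 -2.25 -0.15" --fingers 0.36

```text
t: 1.9
eef_pos: [0.2492, -0.3729, 0.2912]
tool_rot: [0.983, 0.15, 0.102, -0.012]
wrist_force: [0.2, -0.0, -0.3]
grip_width: 0.614
```

Emit:
arm_command --pt "1.7 2.5 0.9 0.65 -2.25 -0.15" --pt "1.7 2.5 0.9 0.65 -2.25 -0.15" --pt "1.7 2.5 0.9 0.65 -2.25 -0.15" --pt "1.7 2.5 0.9 0.65 -2.25 -0.15" --pt "1.7 2.5 0.9 0.65 -2.25 -0.15"

```text
t: 2.4
eef_pos: [0.3341, -0.2478, 0.3363]
tool_rot: [0.969, 0.141, 0.202, -0.025]
wrist_force: [-0.2, 0.3, -0.1]
grip_width: 0.366
```

Emit:
arm_command --pt "1.7 2.5 0.9 0.65 -2.25 -0.15" --pt "1.7 2.5 0.9 0.65 -2.25 -0.15" --pt "1.7 2.5 0.9 0.65 -2.25 -0.15" --pt "1.7 2.5 0.9 0.65 -2.25 -0.15" --pt "1.7 2.5 0.9 0.65 -2.25 -0.15"

```text
t: 2.9
eef_pos: [0.419, -0.1228, 0.3813]
tool_rot: [0.944, 0.131, 0.3, -0.037]
wrist_force: [0.9, 0.2, -0.6]
grip_width: 0.363
```

```bash
cat >> m.py <<'E'
import json,os
def log():
    o=robot.get_obs(); r={k:np.array(o[k]).tolist() for k in("t","joint_positions","eef_pos","tool_rot","wrist_force","wrist_torque","grip_width")}
    open("log.txt","a").write(json.dumps(r)+"\n")
    print("t%.2f"%o["t"],"q",o["joint_positions"],"F",o["wrist_force"],"M",o["wrist_torque"],"w%.2f"%o["grip_width"])
    return np.array(o["eef_pos"]),R.from_quat(o["tool_rot"])
def to(p,Rt=None):
    e,r=log(); dp=(np.array(p)-e)*100; rv=np.zeros(3) if Rt is None else np.degrees((Rt*r.inv()).as_rotvec())
    n=max(np.linalg.norm(dp)/3.5,np.linalg.norm(rv)/7); print("eef",e,"dp",dp,"rv",rv,"rows>=%.1f"%n)
# stand geometry
P=np.array([.562,-.0785,.22]); HUB=np.array([.512,-.093,.350]); D=np.radians(196)
d=np.array([np.cos(D),np.sin(D),0]); Z=np.array([0,0,1.]); s35,c35=np.sin(np.radians(35)),np.cos(np.radians(35))
A=s35*d+c35*Z; r0=c35*d-s35*Z; t0=np.cross(A,r0)
def knob(th): return HUB+.065*(np.cos(th)*r0+np.sin(th)*t0)
def knobR(th): 
    y=R.from_rotvec(A*th).apply(t0); z=-A; return R.from_matrix(np.c_[np.cross(y,z),y,z])
E
python3 - <<'E'
from m import *
print(knob(0),A,t0)
to(knob(0)+.077*A,knobR(0))
look("2",["lever_hub","lever_knob"])
E
```

```text
[ 0.461 -0.108  0.313] [-0.551 -0.158  0.819] [ 0.276 -0.961  0.   ]
t2.90 q [-0.841 -0.153  1.86   0.587  1.192  0.3  ] F [ 0.912  0.158 -0.588] M [-0.088  0.358 -0.017] w0.36
eef [ 0.419 -0.123  0.381] dp [-0.062  0.299 -0.554] rv [0.444 0.366 0.358] rows>=0.2
side lever_hub 0.5 [ 0.563 -0.077  0.22 ] [325. 185.]
side lever_hub 0.48 [ 0.512 -0.091  0.352] [341. 158.]
side lever_knob 0.77 [ 0.46  -0.106  0.316] [358. 168.]
top lever_hub 0.59 [ 0.509 -0.092  0.349] [347. 210.]
top lever_knob 0.44 [ 0.46  -0.107  0.316] [351. 226.]
```

Emit:
arm_command --pt "0.75 0.3 -1.2 0.1 0.1 0.1" --pt "0.75 0.3 -1.2 0.1 0.1 0.1" --pt "0.75 0.3 -1.2 0.1 0.1 0.1" --pt "0.75 0.3 -1.2 0.1 0.1 0" --pt "0.7 0.3 -1.2 0 0 0"

```text
t: 3.7
eef_pos: [0.4557, -0.1099, 0.3199]
tool_rot: [0.945, 0.132, 0.296, -0.041]
wrist_force: [0.1, -0.6, -0.0]
grip_width: 0.363
```

```bash
python3 - <<'E'
from m import *
to(knob(0)+.007*A,knobR(0))
for n in("side","top"): cv2.imwrite(f"pics/{n}3.png",robot.capture(n)[:,:,::-1])
s=cv2.imread("pics/side3.png");t=cv2.imread("pics/top3.png")
c=lambda im,x,y,w,h:cv2.resize(im[y:y+h,x:x+w],(400,300),interpolation=cv2.INTER_CUBIC)
cv2.imwrite("pics/c3.png",np.hstack([c(s,310,130,80,60),c(t,310,190,80,60)]))
E
```

```text
t3.70 q [-0.726 -0.047  1.937  0.613  0.99   0.292] F [ 0.149 -0.634 -0.004] M [-0.094  0.328 -0.026] w0.36
eef [ 0.456 -0.11   0.32 ] dp [ 0.128  0.112 -0.142] rv [ 0.053 -0.198  0.122] rows>=0.1
```

View pics/c3.png

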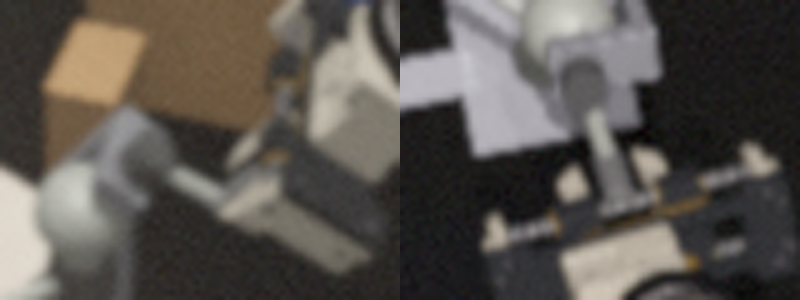

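The knob sits between the fingers: top crop at about (615,165), side crop at about (235,195).

```bash
python3 - <<'E'
from m import *
ths=np.radians(6)*np.arange(0,14)
for a,b in zip(ths,ths[1:]): print(np.degrees(b).round(),((knob(b)-knob(a))*100).round(2))
print(A*6)
E
```

```text
6.0 [ 0.22 -0.65  0.02]
12.0 [ 0.27 -0.62  0.06]
18.0 [ 0.32 -0.59  0.1 ]
24.0 [ 0.37 -0.56  0.14]
30.0 [ 0.41 -0.51  0.18]
36.0 [ 0.45 -0.46  0.21]
42.0 [ 0.48 -0.41  0.25]
48.0 [ 0.51 -0.35  0.28]
54.0 [ 0.53 -0.29  0.3 ]
60.0 [ 0.55 -0.23  0.33]
66.0 [ 0.56 -0.16  0.35]
72.0 [ 0.57 -0.09  0.36]
78.0 [ 0.57 -0.02  0.38]
[-3.308 -0.949  4.915]
```

Emit:
arm_command --pt "0.1 0.1 -0.1 0 0 0" --pt "0 0 0 0 0 0" --pt "0.22 -0.65 0.02 -3.3 -0.95 4.9" --pt "0.27 -0.62 0.06 -3.3 -0.95 4.9" --pt "0.32 -0.59 0.1 -3.3 -0.95 4.9" --fingers 0.26

```text
t: 4.3
eef_pos: [0.4644, -0.1263, 0.3223]
tool_rot: [0.912, 0.28, 0.3, 0.006]
wrist_force: [-2.0, 3.8, 1.7]
grip_width: 0.259
```

```bash
python3 - <<'E'
from m import *
to(knob(np.radians(18))+.007*A,knobR(np.radians(18)))
look("4",["lever_knob"])
E
```

```text
t4.30 q [-0.747 -0.018  1.902  0.618  1.005 -0.045] F [-2.007  3.783  1.659] M [0.371 0.27  0.323] w0.26
eef [ 0.464 -0.126  0.322] dp [ 0.057 -0.107 -0.2  ] rv [ 0.156 -0.045 -0.134] rows>=0.1
side lever_knob 0.48 [ 0.467 -0.122  0.319] [358. 164.]
side lever_knob 0.35 [ 0.561 -0.079  0.222] [326. 184.]
top lever_knob 0.69 [ 0.464 -0.125  0.321] [357. 225.]
top lever_knob 0.61 [0.622 0.003 0.22 ] [317. 179.]
top lever_knob 0.32 [0.642 0.034 0.203] [308. 174.]
```

Emit:
arm_command --pt "0.37 -0.56 0.04 -3.3 -0.95 4.9" --pt "0.41 -0.51 0.1 -3.3 -0.95 4.9" --pt "0.45 -0.46 0.21 -3.3 -0.95 4.9" --pt "0.48 -0.41 0.25 -3.3 -0.95 4.9" --pt "0.51 -0.35 0.28 -3.3 -0.95 4.9"

```text
t: 5.0
eef_pos: [0.486, -0.1484, 0.33]
tool_rot: [0.809, 0.505, 0.288, 0.082]
wrist_force: [-5.3, 3.0, 1.6]
grip_width: 0.262
```

```bash
python3 - <<'E'
from m import *
th=np.radians(48);to(knob(th)+.007*A,knobR(th))
th=np.radians(70);to(knob(th)+.007*A,knobR(th))
E
```

```text
t5.00 q [-0.751  0.036  1.825  0.61   1.027 -0.552] F [-5.347  2.961  1.588] M [0.301 0.775 0.427] w0.26
eef [ 0.486 -0.148  0.33 ] dp [ 0.12  -0.199  0.077] rv [ 0.001 -0.137  0.032] rows>=0.1
t5.00 q [-0.751  0.036  1.825  0.61   1.027 -0.552] F [-5.347  2.961  1.588] M [0.301 0.775 0.427] w0.26
eef [ 0.486 -0.148  0.33 ] dp [ 2.146 -0.947  1.296] rv [-12.108  -3.61   18.068] rows>=3.1
```

Emit:
arm_command --pt "0.52 -0.33 0.31 -3.0 -0.9 4.5" --pt "0.53 -0.26 0.32 -3.0 -0.9 4.5" --pt "0.54 -0.2 0.33 -3.0 -0.9 4.5" --pt "0.55 -0.15 0.34 -3.0 -0.9 4.5" --pt "0 0 0 0 0 0"

```text
t: 5.5
eef_pos: [0.508, -0.1582, 0.3431]
tool_rot: [0.699, 0.649, 0.269, 0.136]
wrist_force: [-1.1, 1.8, -0.1]
grip_width: 0.264
```

```bash
python3 - <<'E'
from m import *
th=np.radians(70);to(knob(th)+.007*A,knobR(th))
e,_=log(); v=e-.007*A-HUB; print("th tool",np.arctan2(v@t0,v@r0),"rad",np.hypot(v@t0,v@r0))
look("5",["lever_knob","lever_hub"])
E
```

```text
t5.50 q [-0.733  0.072  1.752  0.598  1.048 -0.893] F [-1.053  1.751 -0.1  ] M [-0.02   0.363  0.085] w0.26
eef [ 0.508 -0.158  0.343] dp [-0.052  0.035 -0.014] rv [-0.188  0.05   0.201] rows>=0.0
t5.50 q [-0.733  0.072  1.752  0.598  1.048 -0.893] F [-1.053  1.751 -0.1  ] M [-0.02   0.363  0.085] w0.26
th tool 1.2301727004970595 rad 0.06530871818266754
side lever_knob 0.72 [ 0.509 -0.151  0.341] [350. 149.]
side lever_knob 0.24 [0.471 0.272 0.06 ] [305. 303.]
side lever_hub 0.62 [ 0.509 -0.089  0.351] [342. 159.]
top lever_knob 0.74 [0.644 0.032 0.201] [308. 174.]
top lever_knob 0.23 [0.526 0.114 0.012] [287. 210.]
top lever_hub 0.68 [ 0.511 -0.094  0.352] [348. 209.]
```

Emit:
arm_command --pt "-0.9 -0.25 1.3 0 0 0" --pt "-1.1 -0.3 1.6 0 0 0" --pt "-1.1 -0.3 1.6 0 0 0" --pt "-1.1 -0.3 1.6 0 0 0" --pt "-0.5 0 1.8 0 0 0" --fingers 0.34

```text
t: 6.3
eef_pos: [0.4607, -0.1709, 0.4233]
tool_rot: [0.699, 0.648, 0.269, 0.138]
wrist_force: [0.3, -0.8, -0.3]
grip_width: 0.336
```

```bash
cat >>m.py <<'E'
def down(ang):  # tool down, y axis at azimuth ang deg
    a=np.radians(ang); y=np.array([np.cos(a),np.sin(a),0]); z=-Z; return R.from_matrix(np.c_[np.cross(y,z),y,z])
F0=np.radians(100.7)
def bar(sw,rad=.11): a=F0-sw; return P+rad*np.array([np.cos(a),np.sin(a),0])
E
python3 - <<'E'
from m import *
b=bar(.83);print(b)
to(b+[0,0,.2],down(100.7-np.degrees(.83)-90))
look("6",["swing_pivot","bar_grip","hook_seat","foot_tip","lever_knob"])
E
```

```text
[0.628 0.01  0.22 ]
t6.30 q [-0.846 -0.038  1.647  0.571  1.285 -0.865] F [ 0.31  -0.808 -0.303] M [-0.145  0.291  0.034] w0.34
eef [ 0.461 -0.171  0.423] dp [16.724 18.043 -0.327] rv [  0.326  35.636 -31.454] rows>=7.0
side bar_grip 0.7 [0.617 0.004 0.218] [300. 197.]
side hook_seat 0.81 [0.64  0.034 0.202] [290. 204.]
side foot_tip 0.88 [0.526 0.114 0.015] [312. 265.]
side lever_knob 0.45 [ 0.505 -0.152  0.342] [351. 149.]
side lever_knob 0.29 [ 0.512 -0.092  0.35 ] [342. 158.]
top swing_pivot 0.67 [ 0.561 -0.08   0.221] [341. 197.]
top bar_grip 0.7 [0.619 0.004 0.219] [317. 180.]
top hook_seat 0.71 [0.643 0.033 0.204] [308. 174.]
top foot_tip 0.91 [0.526 0.115 0.012] [287. 210.]
top lever_knob 0.49 [ 0.505 -0.152  0.344] [366. 212.]
```

Emit:
arm_command --pt "2.1 2.25 0.2 0 4.45 -3.9" --pt "2.1 2.25 0.2 0 4.45 -3.9" --pt "2.1 2.25 0 0 4.45 -3.9" --pt "2.1 2.25 0 0 4.45 -3.9"

```text
t: 7.3
eef_pos: [0.5437, -0.0817, 0.4265]
tool_rot: [0.812, 0.563, 0.139, 0.072]
wrist_force: [-0.5, -2.0, 0.2]
grip_width: 0.342
```

Emit:
arm_command --pt "2.1 2.25 0 0 4.45 -3.9" --pt "2.1 2.25 0 0 4.45 -3.9" --pt "2.1 2.25 0 0 4.45 -3.9" --pt "2.1 2.25 0 0 4.45 -3.9"

```text
t: 7.7
eef_pos: [0.6277, 0.0089, 0.426]
tool_rot: [0.892, 0.453, 0.002, 0.002]
wrist_force: [1.3, -0.3, 1.5]
grip_width: 0.34
```

```bash
python3 - <<'E'
from m import *
to(bar(.81),down(100.7-np.degrees(.81)-90))
E
```

```text
t7.70 q [-0.107  0.503  0.792 -0.001  1.842  0.524] F [ 1.26  -0.274  1.533] M [-0.029 -0.104  0.019] w0.34
eef [0.628 0.009 0.426] dp [ -0.152   0.188 -20.603] rv [0.068 0.255 0.452] rows>=5.9
```

Emit:
arm_command --pt "0 0 -4 0 0 0" --pt "-0.1 0.1 -4 0 0 0.2" --pt "0 0.1 -4 0 0 0.2" --pt "0 0 -2 0 0 0"

```text
t: 8.1
eef_pos: [0.6248, 0.01, 0.2812]
tool_rot: [0.889, 0.457, 0.0, -0.0]
wrist_force: [-0.1, -0.6, -0.8]
grip_width: 0.336
```

Emit:
arm_command --pt "0 0 -2 0 0 0" --pt "0 0 -2 0 0 0" --pt "0 0 -1.3 0 0 0" --pt "0 0 -1.0 0 0 0" --pt "0 0 0 0 0 0"

```text
t: 8.6
eef_pos: [0.6256, 0.0094, 0.2216]
tool_rot: [0.89, 0.457, 0.002, 0.001]
wrist_force: [-1.2, -0.2, -0.3]
grip_width: 0.339
```

```bash
python3 - <<'E'
from m import *
to(bar(.81),down(100.7-np.degrees(.81)-90))
look("7",["bar_grip","hook_seat"])
E
```

```text
t8.60 q [-0.107  0.544  1.267  0.     1.327  0.514] F [-1.196 -0.189 -0.31 ] M [-0.032 -0.002  0.035] w0.34
eef [0.626 0.009 0.222] dp [ 0.058  0.139 -0.161] rv [ 0.011  0.255 -0.077] rows>=0.1
side bar_grip 0.66 [0.62  0.001 0.219] [299. 196.]
side hook_seat 0.87 [0.64  0.035 0.201] [290. 204.]
top bar_grip 0.48 [0.619 0.002 0.218] [317. 180.]
```

```bash
python3 - <<'E'
from m import *
sw=np.linspace(.81,0,10)
for a,b in zip(sw,sw[1:]): print(round(b,2),((bar(b)-bar(a))*100).round(2))
print(np.degrees(.09))
E
```

```text
0.72 [-0.83  0.54  0.  ]
0.63 [-0.87  0.46  0.  ]
0.54 [-0.91  0.38  0.  ]
0.45 [-0.94  0.3   0.  ]
0.36 [-0.97  0.21  0.  ]
0.27 [-0.98  0.13  0.  ]
0.18 [-0.99  0.04  0.  ]
0.09 [-0.99 -0.05  0.  ]
0.0 [-0.98 -0.14  0.  ]
5.156620156177409
```

Emit:
arm_command --pt "0 0.1 0 0 0 0" --pt "0 0 0 0 0 0" --pt "-0.3 0.22 0 0 0 2" --fingers 0.2

```text
t: 9.2
eef_pos: [0.6232, 0.0124, 0.2231]
tool_rot: [0.881, 0.472, 0.003, 0.002]
wrist_force: [-0.2, -1.4, -0.2]
grip_width: 0.208
```

Emit:
arm_command --pt "-0.16 0.1 0 0 0 1" --pt "0 0 0 0 0 0"

```text
t: 9.4
eef_pos: [0.6214, 0.0136, 0.2231]
tool_rot: [0.877, 0.48, 0.003, 0.002]
wrist_force: [-0.1, 0.1, 0.6]
grip_width: 0.198
```

```bash
python3 - <<'E'
from m import *
to(bar(.72),down(100.7-np.degrees(.72)-90))
E
```

```text
t9.40 q [-0.102  0.534  1.28   0.001  1.321  0.468] F [-0.132  0.14   0.578] M [-0.013 -0.048  0.014] w0.20
eef [0.621 0.014 0.223] dp [-0.344  0.259 -0.309] rv [0.001 0.398 2.073] rows>=0.3
```

Emit:
arm_command --pt "-0.4 0.25 0 0 0 2.4" --pt "-0.43 0.25 0 0 0 2.6"

```text
t: 9.6
eef_pos: [0.6134, 0.0183, 0.2231]
tool_rot: [0.855, 0.518, 0.003, 0.002]
wrist_force: [-0.4, -1.2, -0.4]
grip_width: 0.197
```

Emit:
arm_command --pt "-0.43 0.23 0 0 0 2.6" --pt "-0.44 0.22 0 0 0 2.6"

```text
t: 9.8
eef_pos: [0.6046, 0.0228, 0.2231]
tool_rot: [0.831, 0.556, 0.003, 0.002]
wrist_force: [1.6, -0.8, -0.1]
grip_width: 0.198
```

```bash
python3 - <<'E'
from m import *
to(bar(.62),down(100.7-np.degrees(.62)-90))
look("8",["bar_grip","hook_seat"])
E
```

```text
t9.80 q [-0.09   0.503  1.333  0.001  1.298  0.301] F [ 1.561 -0.798 -0.145] M [-0.229 -0.207 -0.027] w0.20
eef [0.605 0.023 0.223] dp [ 0.362 -0.144 -0.308] rv [-0.024  0.419 -2.443] rows>=0.4
side bar_grip 0.83 [0.606 0.013 0.217] [302. 200.]
side bar_grip 0.35 [0.524 0.117 0.013] [312. 266.]
side hook_seat 0.69 [0.614 0.046 0.204] [295. 209.]
```

Emit:
arm_command --pt "-0.87 0.33 0 0 0 4.8" --pt "-0.9 0.25 0 0 0 4.8" --pt "-0.91 0.18 0 0 0 4.8" --pt "-0.87 0.1 0 0 0 4.8"

```text
t: 10.5
eef_pos: [0.5691, 0.0314, 0.223]
tool_rot: [0.726, 0.688, 0.003, 0.001]
wrist_force: [0.9, -0.5, 0.5]
grip_width: 0.201
```

Emit:
arm_command --pt "-0.93 0.03 0 0 0 4.8" --pt "-0.93 -0.04 0 0 0 4.8" --pt "-0.87 -0.12 0 0 0 4.7" --pt "0 0 0 0 0 0"

```text
t: 10.9
eef_pos: [0.5412, 0.0302, 0.2231]
tool_rot: [0.636, 0.772, 0.003, 0.0]
wrist_force: [-0.0, 0.3, -1.0]
grip_width: 0.202
```

```bash
python3 - <<'E'
from m import *
to(bar(0),down(10.7))
look("9",["bar_grip","hook_seat","foot_tip","swing_pivot","lever_knob"])
E
```

```text
t10.90 q [-0.088  0.389  1.518  0.005  1.23  -0.283] F [-0.024  0.295 -0.994] M [-0.05  -0.129  0.024] w0.20
eef [0.541 0.03  0.223] dp [ 0.04  -0.063 -0.311] rv [-0.263  0.273 -0.354] rows>=0.1
side bar_grip 0.55 [0.545 0.016 0.22 ] [318. 206.]
side hook_seat 0.46 [0.533 0.053 0.203] [316. 219.]
side foot_tip 0.96 [0.525 0.116 0.014] [312. 266.]
side swing_pivot 0.62 [0.472 0.272 0.063] [305. 303.]
top foot_tip 0.76 [0.525 0.117 0.011] [286. 211.]
top swing_pivot 0.53 [ 0.559 -0.081  0.219] [341. 198.]
top swing_pivot 0.24 [0.469 0.269 0.164] [241. 224.]
top lever_knob 0.77 [ 0.507 -0.15   0.34 ] [365. 211.]
top lever_knob 0.36 [0.524 0.116 0.009] [286. 211.]
```

Emit:
arm_command --pt "0 0 0 0 0 0" --pt "0 0 0 0 0 0" --pt "0 0 0 0 0 0" --pt "0 0 0 0 0 0" --fingers 0

```text
t: 11.9
eef_pos: [0.5416, 0.0304, 0.2229]
tool_rot: [0.636, 0.772, 0.003, 0.0]
wrist_force: [0.1, 0.3, -1.4]
grip_width: 0.141
```

Emit:
arm_command --pt "0 0 0 0 0 0" --pt "0 0 0 0 0 0" --pt "0 0 0 0 0 0" --fingers 0.4

```text
t: 12.2
eef_pos: [0.5417, 0.0303, 0.223]
tool_rot: [0.636, 0.772, 0.003, 0.001]
wrist_force: [0.1, -0.1, -0.4]
grip_width: 0.351
```

Emit:
arm_command --pt "0 0 3 0 0 0" --pt "0 0 4 0 0 0" --pt "-1.5 -2 4 0 0 0" --pt "-4 -3 3 0 0 0" --pt "-4 -3 2 0 0 0"

```text
t: 12.7
eef_pos: [0.4548, -0.0438, 0.379]
tool_rot: [0.635, 0.772, 0.004, 0.002]
wrist_force: [0.6, -1.4, 0.6]
grip_width: 0.4
```

```bash
python3 - <<'E'
from m import *
log()
look("a",["bar_grip","hook_seat","foot_tip","swing_pivot","lever_knob","lever_hub"])
s=cv2.imread("pics/sidea.png");t=cv2.imread("pics/topa.png")
c=lambda im,x,y,w,h:cv2.resize(im[y:y+h,x:x+w],(400,300),interpolation=cv2.INTER_CUBIC)
cv2.imwrite("pics/ca.png",np.hstack([c(s,290,180,80,60),c(t,280,170,80,60)]))
E
```

```text
t12.70 q [-0.268  0.136  1.434  0.006  1.565 -0.462] F [ 0.591 -1.367  0.595] M [-0.018 -0.118  0.02 ] w0.40
side bar_grip 0.69 [0.546 0.02  0.221] [317. 207.]
side hook_seat 0.82 [0.534 0.056 0.202] [316. 219.]
side foot_tip 0.67 [0.473 0.268 0.167] [304. 286.]
side foot_tip 0.5 [0.545 0.021 0.221] [317. 207.]
side swing_pivot 0.83 [ 0.563 -0.08   0.224] [325. 184.]
side lever_hub 0.46 [ 0.511 -0.092  0.35 ] [342. 158.]
top bar_grip 0.65 [0.545 0.017 0.224] [313. 201.]
top hook_seat 0.63 [0.539 0.053 0.204] [302. 203.]
top foot_tip 0.8 [0.525 0.116 0.01 ] [286. 211.]
top foot_tip 0.47 [ 0.673  0.397 -0.003] [215. 172.]
top swing_pivot 0.22 [0.537 0.053 0.205] [302. 204.]
top swing_pivot 0.21 [0.544 0.016 0.219] [313. 202.]
top lever_knob 0.6 [ 0.505 -0.153  0.342] [366. 212.]
top lever_hub 0.57 [ 0.511 -0.096  0.35 ] [348. 209.]
```

View pics/ca.png

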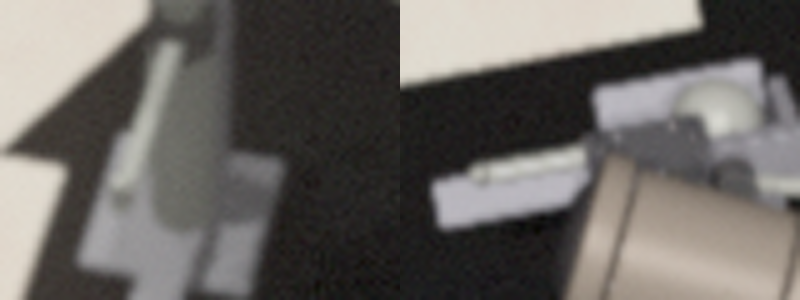

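The bar lies parallel to the foot edge: top crop slopes about −0.167 for the bar against −0.169 for the foot. Now back to the lever.

```bash
python3 - <<'E'
from m import *
to(knob(1.2)+.085*A,knobR(1.2))
E
```

```text
t13.40 q [-0.266  0.14   1.436  0.006  1.563 -0.459] F [-0.66  -0.482  0.245] M [-0.005 -0.076  0.021] w0.40
eef [ 0.455 -0.043  0.377] dp [  0.788 -12.702   2.922] rv [ 14.142 -31.752 -15.87 ] rows>=5.5
```

Emit:
arm_command --pt "-1.5 -1.0 1.5 2.0 -4.5 -2.3" --pt "-1 -2 1.4 2.0 -4.5 -2.3" --pt "0 -2.5 0 2.0 -4.5 -2.3" --pt "0 -2.5 0 2.0 -4.5 -2.3" --fingers 0.36

```text
t: 13.8
eef_pos: [0.4302, -0.1238, 0.4072]
tool_rot: [0.685, 0.707, 0.158, 0.079]
wrist_force: [-0.2, -0.0, -0.8]
grip_width: 0.361
```

Emit:
arm_command --pt "0 -2.5 0 2.0 -4.5 -2.3" --pt "1.5 -2.2 0 2.0 -4.5 -2.3" --pt "1.8 0 0 2.1 -4.7 -2.1" --pt "0 0 0 0 0 0"

```text
t: 14.2
eef_pos: [0.4628, -0.171, 0.405]
tool_rot: [0.706, 0.641, 0.27, 0.132]
wrist_force: [-1.0, 0.5, -0.1]
grip_width: 0.36
```

```bash
python3 - <<'E'
from m import *
to(knob(1.2)+.085*A,knobR(1.2)); to(knob(1.2)+.007*A,knobR(1.2))
look("b",["lever_knob"])
E
```

```text
t14.20 q [-0.84  -0.025  1.681  0.575  1.247 -0.865] F [-0.959  0.47  -0.107] M [-0.148  0.326 -0.031] w0.36
eef [ 0.463 -0.171  0.405] dp [0.046 0.096 0.117] rv [-0.194 -0.119  0.211] rows>=0.0
t14.20 q [-0.84  -0.025  1.681  0.575  1.247 -0.865] F [-0.959  0.47  -0.107] M [-0.148  0.326 -0.031] w0.36
eef [ 0.463 -0.171  0.405] dp [ 4.347  1.329 -6.273] rv [-0.194 -0.119  0.211] rows>=2.2
side lever_knob 0.45 [ 0.507 -0.152  0.34 ] [350. 149.]
top lever_knob 0.78 [ 0.506 -0.151  0.342] [365. 211.]
top lever_knob 0.33 [0.54  0.054 0.202] [302. 203.]
```

Emit:
arm_command --pt "0.86 0.28 -1.22 0 0 0" --pt "0.86 0.28 -1.22 0 0 0" --pt "0.86 0.28 -1.22 0 0 0" --pt "0.86 0.28 -1.22 0 0 0" --pt "0.86 0.25 -1.22 0 0 0"

```text
t: 14.9
eef_pos: [0.5067, -0.1556, 0.3453]
tool_rot: [0.704, 0.644, 0.269, 0.133]
wrist_force: [-0.8, 0.2, 0.7]
grip_width: 0.356
```

Emit:
arm_command --pt "0 0 0 0 0 0" --pt "0 0 0 0 0 0" --fingers 0.26

```text
t: 15.1
eef_pos: [0.5063, -0.1559, 0.3458]
tool_rot: [0.704, 0.643, 0.269, 0.133]
wrist_force: [-0.8, 0.3, -0.2]
grip_width: 0.275
```

```bash
python3 - <<'E'
from m import *
to(knob(1.2)+.007*A,knobR(1.2))
ths=1.2-np.radians(7)*np.arange(0,19)
for a,b in zip(ths,ths[1:]): print(b.round(2),((knob(b)-knob(a))*100).round(2))
print(-A*7)
E
```

```text
t15.10 q [-0.73   0.066  1.75   0.592  1.055 -0.867] F [-0.771  0.272 -0.249] M [-0.131  0.247 -0.039] w0.28
eef [ 0.506 -0.156  0.346] dp [-0.001 -0.173 -0.354] rv [-0.014 -0.07  -0.054] rows>=0.1
1.08 [-0.66  0.16 -0.41]
0.96 [-0.65  0.25 -0.39]
0.83 [-0.62  0.34 -0.36]
0.71 [-0.59  0.42 -0.32]
0.59 [-0.55  0.5  -0.28]
0.47 [-0.5   0.57 -0.23]
0.34 [-0.45  0.63 -0.18]
0.22 [-0.38  0.68 -0.13]
0.1 [-0.32  0.72 -0.07]
-0.02 [-0.24  0.76 -0.02]
-0.14 [-0.17  0.78  0.04]
-0.27 [-0.09  0.78  0.09]
-0.39 [-0.01  0.78  0.15]
-0.51 [0.07 0.76 0.2 ]
-0.63 [0.15 0.74 0.25]
-0.75 [0.23 0.7  0.29]
-0.88 [0.31 0.65 0.33]
-1.0 [0.37 0.6  0.37]
[ 3.859  1.107 -5.734]
```

Emit:
arm_command --pt "-0.66 0.1 -0.51 3.86 1.1 -5.73" --pt "-0.65 0.2 -0.47 3.86 1.1 -5.73" --pt "-0.62 0.3 -0.41 3.86 1.1 -5.73" --pt "-0.59 0.42 -0.35 3.86 1.1 -5.73"

```text
t: 15.5
eef_pos: [0.4817, -0.1473, 0.3303]
tool_rot: [0.84, 0.451, 0.295, 0.066]
wrist_force: [3.5, -1.3, 4.1]
grip_width: 0.261
```

Emit:
arm_command --pt "-0.55 0.5 -0.28 3.86 1.1 -5.73" --pt "-0.5 0.57 -0.23 3.86 1.1 -5.73" --pt "-0.45 0.63 -0.18 3.86 1.1 -5.73" --pt "-0.38 0.68 -0.13 3.86 1.1 -5.73"

```text
t: 15.9
eef_pos: [0.4625, -0.1243, 0.321]
tool_rot: [0.924, 0.234, 0.301, -0.007]
wrist_force: [3.7, -7.0, -4.1]
grip_width: 0.257
```

```bash
cat >>m.py <<'E'
def lev():
    e,r=log(); v=e-HUB; F=np.array(robot.get_obs()["wrist_force"]); th=np.arctan2(v@t0,v@r0); tt=R.from_rotvec(A*th).apply(t0);rr=R.from_rotvec(A*th).apply(r0)
    print("th",th,"rad",np.hypot(v@t0,v@r0),"ax",v@A,"Ft",F@tt,"Fr",F@rr,"Fa",F@A)
    return th
E
python3 - <<'E'
from m import *
th=lev(); to(knob(.22)+.007*A,knobR(.22))
E
```

```text
t15.90 q [-0.746 -0.024  1.914  0.622  0.995  0.051] F [ 3.67  -7.047 -4.066] M [-1.057  0.261 -0.657] w0.26
th 0.2569450820258304 rad 0.06481951054164037 ax 0.008496955442428074 Ft 7.2675866090724766 Fr 2.9784433075340577 Fa -4.239509789845869
t15.90 q [-0.746 -0.024  1.914  0.622  0.995  0.051] F [ 3.67  -7.047 -4.066] M [-1.057  0.261 -0.657] w0.26
eef [ 0.462 -0.124  0.321] dp [-0.039  0.227 -0.165] rv [0.145 0.137 0.269] rows>=0.1
```

Emit:
arm_command --pt "-0.32 0.76 -0.1 3.86 1.1 -5.73" --pt "-0.24 0.78 -0.04 3.86 1.1 -5.73" --pt "-0.17 0.78 0.02 3.86 1.1 -5.73"

```text
t: 16.2
eef_pos: [0.4547, -0.1012, 0.319]
tool_rot: [0.952, 0.062, 0.294, -0.061]
wrist_force: [0.5, -8.2, -5.5]
grip_width: 0.257
```

```bash
python3 - <<'E'
from m import *
th=lev(); to(knob(-.14)+.007*A,knobR(-.14))
E
```

```text
t16.20 q [-0.708 -0.059  1.952  0.614  0.973  0.452] F [ 0.485 -8.217 -5.454] M [-1.293  0.831 -0.819] w0.26
th -0.12230683432018413 rad 0.06523667994324002 ax 0.007536109885075629 Ft 8.533372707221071 Fr 3.5876693756788574 Fa -3.436147257716845
t16.20 q [-0.708 -0.059  1.952  0.614  0.973  0.452] F [ 0.485 -8.217 -5.454] M [-1.293  0.831 -0.819] w0.26
eef [ 0.455 -0.101  0.319] dp [ 0.029  0.124 -0.022] rv [-0.041 -0.003  0.564] rows>=0.1
```

Emit:
arm_command --pt "-0.09 0.78 0.09 3.86 1.1 -5.73" --pt "-0.01 0.78 0.15 3.86 1.1 -5.73"

```text
t: 16.4
eef_pos: [0.4534, -0.0852, 0.3209]
tool_rot: [0.952, -0.055, 0.284, -0.097]
wrist_force: [1.8, -7.3, -7.2]
grip_width: 0.262
```

```bash
python3 - <<'E'
from m import *
th=lev(); to(knob(-.39)+.007*A,knobR(-.39))
E
```

```text
t16.40 q [-0.671 -0.078  1.963  0.602  0.96   0.737] F [ 1.818 -7.309 -7.192] M [-1.239  0.885 -0.762] w0.26
th -0.369102085198975 rad 0.06548152012184168 ax 0.007236198341620651 Ft 8.587623896705136 Fr 1.3353050828377853 Fa -5.737968428588973
t16.40 q [-0.671 -0.078  1.963  0.602  0.96   0.737] F [ 1.818 -7.309 -7.192] M [-1.239  0.885 -0.762] w0.26
eef [ 0.453 -0.085  0.321] dp [0.058 0.13  0.035] rv [ 0.103 -0.002  0.278] rows>=0.0
```

Emit:
arm_command --pt "0.02 0.4 0.1 1.93 0.55 -2.87" --pt "0.04 0.39 0.1 1.93 0.55 -2.87"

```text
t: 16.6
eef_pos: [0.4539, -0.0771, 0.3226]
tool_rot: [0.947, -0.112, 0.278, -0.114]
wrist_force: [0.7, -6.4, -8.2]
grip_width: 0.257
```

```bash
python3 - <<'E'
from m import *
lev()
E
```

```text
t16.60 q [-0.649 -0.085  1.964  0.594  0.954  0.882] F [ 0.665 -6.366 -8.224] M [-1.259  0.98  -0.672] w0.26
th -0.4964114101311174 rad 0.06579467423568619 ax 0.007088281292571013 Ft 8.223409782594084 Fr 1.9497826206217137 Fa -6.096749453312539
```

Emit:
arm_command --pt "0.06 0.38 0.11 1.93 0.55 -2.87" --pt "0 0 0 0 0 0"

```text
t: 16.8
eef_pos: [0.4545, -0.0729, 0.3238]
tool_rot: [0.944, -0.14, 0.274, -0.123]
wrist_force: [0.1, -5.2, -6.4]
grip_width: 0.261
```

```bash
python3 - <<'E'
from m import *
lev()
E
```

```text
t16.80 q [-0.637 -0.088  1.964  0.59   0.952  0.955] F [ 0.144 -5.228 -6.394] M [-0.913  1.004 -0.492] w0.26
th -0.5629005436304991 rad 0.06599077968659944 ax 0.007069153264405635 Ft 6.810583543259946 Fr 1.3006567289884845 Fa -4.490586570097239
```

Emit:
arm_command --pt "0.07 0.37 0.12 1.93 0.55 -2.87" --pt "0 0 0 0 0 0"

```text
t: 17.0
eef_pos: [0.4552, -0.0695, 0.3249]
tool_rot: [0.939, -0.169, 0.27, -0.131]
wrist_force: [-0.3, -6.0, -6.4]
grip_width: 0.259
```

```bash
python3 - <<'E'
from m import *
lev()
E
```

```text
t17.00 q [-0.627 -0.091  1.962  0.585  0.948  1.03 ] F [-0.342 -6.046 -6.397] M [-1.071  1.068 -0.62 ] w0.26
th -0.6181341941807348 rad 0.06603452950509558 ax 0.007085180006579252 Ft 7.733307743975877 Fr 1.0086176152176967 Fa -4.095748655223976
```

Emit:
arm_command --pt "0.08 0.37 0.14 1.93 0.55 -2.87" --pt "0 0 0 0 0 0"

```text
t: 17.2
eef_pos: [0.456, -0.066, 0.3263]
tool_rot: [0.933, -0.197, 0.266, -0.139]
wrist_force: [0.1, -6.5, -7.8]
grip_width: 0.257
```

```bash
python3 - <<'E'
from m import *
lev()
E
```

```text
t17.20 q [-0.615 -0.093  1.961  0.58   0.945  1.105] F [ 0.128 -6.518 -7.765] M [-1.164  1.084 -0.657] w0.26
th -0.6763896250718437 rad 0.06619982758835188 ax 0.00716564563140249 Ft 8.559541099085576 Fr 0.598273219975829 Fa -5.400840801242358
```

Emit:
arm_command --pt "0.11 0.36 0.14 1.93 0.55 -2.87" --pt "0 0 0 0 0 0"

```text
t: 17.4
eef_pos: [0.4571, -0.0625, 0.3276]
tool_rot: [0.927, -0.226, 0.262, -0.147]
wrist_force: [-0.3, -7.8, -7.6]
grip_width: 0.263
```

```bash
python3 - <<'E'
from m import *
lev()
E
```

```text
t17.40 q [-0.603 -0.095  1.958  0.574  0.942  1.181] F [-0.341 -7.751 -7.629] M [-1.321  1.141 -0.747] w0.26
th -0.7340989652846643 rad 0.066342241881617 ax 0.007098134893837125 Ft 9.74546389444331 Fr -0.18051554507650358 Fa -4.836237742570765
```

Emit:
arm_command --pt "0.07 0.19 0.08 0.97 0.28 -1.43" --pt "0 0 0 0 0 0"

```text
t: 17.6
eef_pos: [0.4577, -0.0608, 0.3282]
tool_rot: [0.923, -0.24, 0.259, -0.15]
wrist_force: [-0.9, -9.2, -8.3]
grip_width: 0.259
```

```bash
python3 - <<'E'
from m import *
lev()
E
```

```text
t17.60 q [-0.597 -0.095  1.957  0.571  0.941  1.218] F [-0.925 -9.231 -8.252] M [-1.422  1.182 -0.782] w0.26
th -0.7629171733875898 rad 0.06639868887946172 ax 0.007029780560313719 Ft 11.443822279215722 Fr -0.501786008239821 Fa -4.790396982821493
```

Emit:
arm_command --pt "0.08 0.18 0.09 0.97 0.28 -1.43" --pt "0 0 0 0 0 0"

```text
t: 17.8
eef_pos: [0.4584, -0.0591, 0.329]
tool_rot: [0.92, -0.254, 0.257, -0.154]
wrist_force: [-0.3, -9.0, -9.9]
grip_width: 0.259
```

```bash
python3 - <<'E'
from m import *
lev()
E
```

```text
t17.80 q [-0.591 -0.096  1.955  0.568  0.94   1.257] F [-0.272 -9.042 -9.935] M [-1.52   1.256 -0.816] w0.26
th -0.7931351424381329 rad 0.06644280172879452 ax 0.006959545883269626 Ft 11.713426069304376 Fr -0.5597521500671226 Fa -6.5585561838044555
```

Emit:
arm_command --pt "0.08 0.18 0.09 0 0 0" --pt "0 0 0 0 0 0"

```text
t: 18.0
eef_pos: [0.4589, -0.0572, 0.3295]
tool_rot: [0.92, -0.253, 0.257, -0.154]
wrist_force: [-2.0, -10.0, -9.3]
grip_width: 0.261
```

```bash
python3 - <<'E'
from m import *
lev()
E
```

```text
t18.00 q [-0.585 -0.096  1.953  0.565  0.939  1.264] F [ -2.016 -10.043  -9.334] M [-1.553  1.5   -0.811] w0.26
th -0.8231989754237302 rad 0.0668676029410959 ax 0.00685701199659607 Ft 12.938374926652717 Fr -0.4110116017311232 Fa -4.946829221493571
```

Emit:
arm_command --pt "0.08 0.18 0.09 0.97 0.28 -1.43" --pt "0 0 0 0 0 0"

```text
t: 18.2
eef_pos: [0.4597, -0.0555, 0.3303]
tool_rot: [0.916, -0.268, 0.254, -0.158]
wrist_force: [-1.9, -9.8, -10.6]
grip_width: 0.258
```

```bash
python3 - <<'E'
from m import *
lev()
E
```

```text
t18.20 q [-0.578 -0.096  1.951  0.561  0.938  1.304] F [ -1.94   -9.792 -10.575] M [-1.635  1.46  -0.847] w0.26
th -0.8538720010919576 rad 0.0669340079221394 ax 0.0067891521526981715 Ft 13.224139617331721 Fr -0.25071431134165334 Fa -6.045207563270953
```

Emit:
arm_command --pt "0.08 0.18 0.09 0 0 0" --pt "0 0 0 0 0 0"

```text
t: 18.4
eef_pos: [0.4603, -0.0537, 0.3309]
tool_rot: [0.916, -0.267, 0.254, -0.158]
wrist_force: [-1.6, -10.4, -11.1]
grip_width: 0.265
```

```bash
python3 - <<'E'
from m import *
lev()
look("d",["lever_knob"])
E
```

```text
t18.40 q [-0.572 -0.097  1.949  0.558  0.937  1.311] F [ -1.644 -10.426 -11.138] M [-1.673  1.641 -0.928] w0.26
th -0.8830306994254198 rad 0.06735355471524765 ax 0.0066818853936423195 Ft 13.829492444546888 Fr -1.0217625734269413 Fa -6.568580840189368
side lever_knob 0.59 [ 0.489 -0.394  0.002] [373. 175.]
side lever_knob 0.5 [ 0.463 -0.051  0.322] [351. 178.]
top lever_knob 0.67 [ 0.462 -0.051  0.328] [334. 225.]
```

Emit:
arm_command --pt "0.08 0.15 0.09 0.97 0.28 -1.43" --pt "0 0 0 0 0 0"

```text
t: 18.8
eef_pos: [0.4611, -0.0523, 0.3317]
tool_rot: [0.912, -0.282, 0.251, -0.162]
wrist_force: [-1.7, -9.8, -12.1]
grip_width: 0.262
```

```bash
python3 - <<'E'
from m import *
lev()
E
```

```text
t18.80 q [-0.566 -0.097  1.947  0.555  0.936  1.35 ] F [ -1.739  -9.762 -12.147] M [-1.735  1.576 -0.971] w0.26
th -0.9098834653621437 rad 0.06735161221453759 ax 0.0066357540221366786 Ft 13.78720988869769 Fr -0.5590132825658265 Fa -7.448185133579011
```

Emit:
arm_command --pt "0.09 0.16 0.1 0.97 0.28 -1.43" --pt "0 0 0 0 0 0"

```text
t: 19.0
eef_pos: [0.462, -0.0507, 0.3326]
tool_rot: [0.907, -0.296, 0.248, -0.166]
wrist_force: [-1.4, -12.1, -11.7]
grip_width: 0.257
```

```bash
python3 - <<'E'
from m import *
lev()
e,r=log(); v=r.inv().apply(e-HUB);print(v, "tool-rot th",np.degrees((r*knobR(0).inv()).as_rotvec()))
t=cv2.imread("pics/topd.png");s=cv2.imread("pics/sided.png")
c=lambda im,x,y,w,h:cv2.resize(im[y:y+h,x:x+w],(400,300),interpolation=cv2.INTER_CUBIC)
cv2.imwrite("pics/cd.png",np.hstack([c(s,310,135,80,60),c(t,295,190,80,60)]))
E
```

```text
t19.00 q [-0.56  -0.097  1.944  0.552  0.936  1.389] F [ -1.402 -12.122 -11.686] M [-1.822  1.618 -0.934] w0.26
th -0.9391486538088409 rad 0.06744336290004736 ax 0.00663945587786336 Ft 15.16115280392256 Fr -2.86637898709947 Fa -6.883263677427179
t19.00 q [-0.56  -0.097  1.944  0.552  0.936  1.389] F [ -1.402 -12.122 -11.686] M [-1.822  1.618 -0.934] w0.26
[-0.067 -0.002 -0.007] tool-rot th [ 28.423   8.292 -42.805]
```

View pics/cd.png

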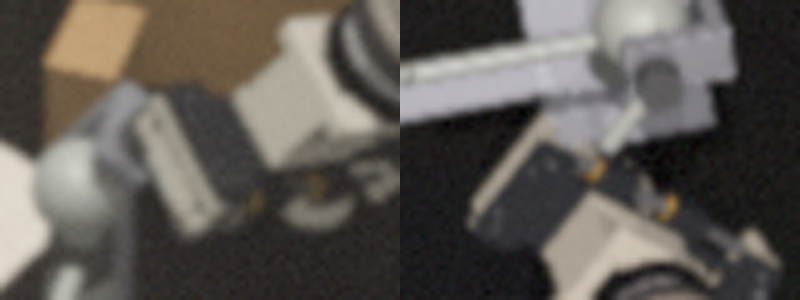

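Ft has reached 15 N with the lever about 0.9 rad past its starting point, so the clamp is solid. Releasing.

Emit:
arm_command --pt "0 0 0 0 0 0" --pt "0 0 0 0 0 0" --pt "0 0 0 0 0 0" --fingers 0.5

```text
t: 19.3
eef_pos: [0.4635, -0.0494, 0.335]
tool_rot: [0.907, -0.295, 0.251, -0.168]
wrist_force: [0.8, -4.9, -2.9]
grip_width: 0.467
```

Emit:
arm_command --pt "-0.7 -0.2 1.1 0 0 0" --pt "-1.1 -0.3 1.6 0 0 0" --pt "-1.1 -0.3 1.6 0 0 0" --pt "-1.1 -0.3 1.6 0 0 0" --pt "-1.1 -0.3 1.6 0 0 0"

```text
t: 19.8
eef_pos: [0.4119, -0.0622, 0.4112]
tool_rot: [0.907, -0.294, 0.251, -0.169]
wrist_force: [0.7, 0.4, 1.1]
grip_width: 0.499
```

Emit:
arm_command --pt "-2 -1 3 0 0 0" --pt "-2 -1 3 0 0 0"

```text
t: 20.0
eef_pos: [0.3715, -0.0817, 0.4713]
tool_rot: [0.907, -0.294, 0.25, -0.169]
wrist_force: [0.4, -1.2, 0.7]
grip_width: 0.497
```

```bash
python3 - <<'E'
from m import *
log()
look("e",["lever_knob","lever_hub","bar_grip","hook_seat","hanger_stem","hanger_eye"])
# fit FK: base z h, shoulder offset, etc.
L=[json.loads(l) for l in open("log.txt")]
Q=np.array([l["joint_positions"] for l in L]);E=np.array([l["eef_pos"] for l in L]);T=[R.from_quat(l["tool_rot"]) for l in L]
from scipy.optimize import least_squares
def fk(q,p):
    r=R.from_euler('z',q[0]); x=np.array([0,0,p[0]])+r.apply([p[1],p[2],0])
    r=r*R.from_euler('y',q[1]); x=x+r.apply([0,0,p[3]])
    r=r*R.from_euler('y',q[2]); x=x+r.apply([p[4],p[9],p[5]])
    r=r*R.from_euler('z',q[3])
    r=r*R.from_euler('y',q[4]); x=x+r.apply([p[6],p[7],p[8]])
    return x,r*R.from_euler('z',q[5])
M=(fk(Q[0],np.zeros(10))[1].inv()*T[0])
print("rot err",[round((fk(q,np.zeros(10))[1]*M*t.inv()).magnitude(),3) for q,t in zip(Q,T)][::5], M.as_matrix().round(2).tolist())
f=lambda p:np.concatenate([fk(q,p)[0]-e for q,e in zip(Q,E)])
s=least_squares(f,[.3,0,.08,.4,0,.4,0,0,.2,0]); print(s.x,np.abs(s.fun).max())
E
```

```text
t20.00 q [-0.88  -0.304  1.727  0.56   1.463  1.329] F [ 0.419 -1.234  0.747] M [-0.081  0.262  0.026] w0.50
side lever_knob 0.56 [ 0.457 -0.073  0.319] [355. 175.]
side lever_hub 0.53 [ 0.51  -0.091  0.353] [342. 158.]
side bar_grip 0.81 [0.543 0.018 0.216] [318. 207.]
side hook_seat 0.6 [0.536 0.054 0.199] [315. 219.]
side hanger_stem 0.88 [0.342 0.275 0.059] [343. 321.]
side hanger_stem 0.85 [0.469 0.272 0.06 ] [306. 303.]
side hanger_stem 0.81 [0.384 0.18  0.056] [342. 290.]
side hanger_eye 0.96 [0.554 0.35  0.166] [266. 298.]
side hanger_eye 0.78 [0.344 0.281 0.165] [342. 307.]
side hanger_eye 0.66 [0.472 0.266 0.168] [304. 285.]
side hanger_eye 0.59 [0.383 0.18  0.168] [344. 273.]
top lever_knob 0.58 [ 0.453 -0.076  0.32 ] [342. 228.]
top lever_hub 0.5 [ 0.509 -0.094  0.351] [348. 210.]
top bar_grip 0.73 [0.545 0.018 0.222] [312. 202.]
top bar_grip 0.39 [0.522 0.114 0.01 ] [287. 212.]
top hook_seat 0.59 [0.544 0.056 0.205] [301. 202.]
top hanger_stem 0.76 [0.47  0.272 0.055] [244. 224.]
top hanger_stem 0.71 [0.556 0.344 0.06 ] [225. 201.]
top hanger_stem 0.56 [0.385 0.177 0.059] [269. 247.]
top hanger_stem 0.55 [0.34  0.276 0.063] [242. 259.]
top hanger_eye 0.76 [0.47  0.271 0.167] [240. 223.]
top hanger_eye 0.72 [0.554 0.348 0.166] [219. 199.]
top hanger_eye 0.65 [0.343 0.276 0.165] [239. 259.]
top hanger_eye 0.61 [ 0.509 -0.093  0.351] [348. 210.]
rot err [0.0, 0.0, 0.0, 0.0, 0.0, 0.0, 0.0, 0.0] [[0.0, -1.0, 0.0], [1.0, 0.0, 0.0], [-0.0, 0.0, 1.0]]
[ 0.223 -0.     0.067  0.506  0.046  0.38  -0.    -0.     0.299  0.009] 2.1130364125099277e-10
```

```bash
cat >k.py <<'E'
from m import *
from scipy.optimize import least_squares
p=[.223,0,.067,.506,.046,.38,0,0,.299,.009]
L=[json.loads(l) for l in open("log.txt")][::3]
Mt=R.from_matrix([[0,-1,0],[1,0,0],[0,0,1]])
def fk(q,p,pts=False):
    o=[]
    r=R.from_euler('z',q[0]); x=np.array([0,0,p[0]])+r.apply([p[1],p[2],0]); o.append(x)
    r=r*R.from_euler('y',q[1]); x=x+r.apply([0,0,p[3]]); o.append(x)
    r=r*R.from_euler('y',q[2]); x=x+r.apply([p[4],p[9],p[5]]); o.append(x)
    r=r*R.from_euler('z',q[3])*R.from_euler('y',q[4]); x=x+r.apply([p[6],p[7],p[8]])
    return (x,r*R.from_euler('z',q[5])*Mt,o) 
p=least_squares(lambda p:np.concatenate([fk(np.array(l["joint_positions"]),p)[0]-l["eef_pos"] for l in L]),p).x
lo=np.array([-2.53,-.77,.04,-1,.28,-3.11])+.03;hi=np.array([2.53,2.02,2.7,4.14,2.66,3.11])-.03
def ik(pos,Rt,q0s):
    best=None
    for q0 in q0s:
        f=lambda q:(lambda a:np.r_[(a[0]-pos)*5,(a[1]*Rt.inv()).as_rotvec()])(fk(q,p))
        s=least_squares(f,np.clip(q0,lo+.01,hi-.01),bounds=(lo,hi))
        if best is None or s.cost<best.cost: best=s
        if best.cost<1e-8: break
    return best.x,best.cost
def tool(az,phi,sg):
    a,f=np.radians([az,phi]); z=np.array([np.sin(f)*np.cos(a),np.sin(f)*np.sin(a),-np.cos(f)]); y=sg*np.array([-np.sin(a),np.cos(a),0])
    return R.from_matrix(np.c_[np.cross(y,z),y,z])
rng=np.random.default_rng(0); SEED=[np.array([0,.4,1.5,0,1.2,0]),np.array([.3,.5,1.5,1.5,1.2,0]),np.array([.3,.5,1.5,-.7,1.2,0]),np.array([.8,.5,1.5,1.5,1.2,1.5])]+[rng.uniform(lo,hi) for _ in range(6)]
E
cat > ik1.py <<'E'
from k import *
ends=[onz("top",u,.167) for u in((239.75,215),(241.25,232.5))]; v=ends[0]-ends[1]; print("ring az",np.degrees(np.arctan2(v[1],v[0])),np.linalg.norm(v))
ST=np.array([.471,.272,.06]); u=np.array([np.cos(np.radians(100.4)),np.sin(np.radians(100.4)),0]); H=np.array([.5613,-.0795,.22])+.138*u-[0,0,.122]
for back in range(0,360,20):
  for phi in(50,):
    for sg in(1,-1):
      out=[]
      for pos,off in((ST,0),(H+[0,0,.0265],5)):
        q,c=ik(pos,tool(back+180+off,phi,sg),SEED); out.append((c<1e-7,q))
      print(back,phi,sg,[o[0] for o in out],*[o[1] for o in out if o[0]])
E
python3 ik1.py
```

```text
ring az 5.817863011733237 0.06202366406994681
0 50 1 [np.True_, np.True_] [0.269 1.045 1.032 0.217 1.911 1.82 ] [-0.     1.002  0.933 -0.077  2.076  1.477]
0 50 -1 [np.True_, np.True_] [ 0.269  1.045  1.032  0.217  1.911 -1.322] [-0.     1.002  0.933 -0.077  2.076 -1.664]
20 50 1 [np.True_, np.True_] [0.373 1.08  0.947 0.02  1.987 1.594] [ 0.102  0.985  0.973 -0.282  2.013  1.228]
20 50 -1 [np.True_, np.True_] [ 0.373  1.08   0.947  0.02   1.987 -1.548] [ 0.102  0.985  0.973 -0.282  2.013 -1.914]
40 50 1 [np.True_, np.True_] [ 0.476  1.08   0.947 -0.184  1.969  1.355] [ 0.198  0.933  1.09  -0.46   1.868  1.023]
40 50 -1 [np.True_, np.True_] [ 0.476  1.08   0.947 -0.184  1.969 -1.787] [ 0.198  0.933  1.09  -0.46   1.868 -2.119]
60 50 1 [np.True_, np.True_] [ 0.575  1.045  1.032 -0.372  1.86   1.143] [ 0.283  0.856  1.264 -0.617  1.666  0.871]
60 50 -1 [np.True_, np.True_] [ 0.575  1.045  1.032 -0.372  1.86  -1.999] [ 0.283  0.856  1.264 -0.617  1.666 -2.271]
80 50 1 [np.True_, np.True_] [ 0.665  0.982  1.185 -0.541  1.682  0.981] [ 0.35   0.765  1.472 -0.777  1.428  0.768]
80 50 -1 [n
[... 2021 characters left out ...]
]
300 50 1 [np.True_, np.True_] [-0.005  0.82   1.602  0.747  1.34   2.195] [-0.307  0.848  1.284  0.492  1.745  2.121]
300 50 -1 [np.True_, np.True_] [-0.005  0.82   1.602  0.747  1.34  -0.946] [-0.307  0.848  1.284  0.492  1.745 -1.021]
320 50 1 [np.True_, np.True_] [0.074 0.904 1.382 0.564 1.564 2.126] [-0.209  0.926  1.105  0.325  1.924  1.954]
320 50 -1 [np.True_, np.True_] [ 0.074  0.904  1.382  0.564  1.564 -1.015] [-0.209  0.926  1.105  0.325  1.924 -1.188]
340 50 1 [np.True_, np.True_] [0.168 0.982 1.185 0.396 1.762 2.   ] [-0.105  0.981  0.981  0.135  2.042  1.734]
340 50 -1 [np.True_, np.True_] [ 0.168  0.982  1.185  0.396  1.762 -1.141] [-0.105  0.981  0.981  0.135  2.042 -1.408]
```

```bash
cat > ik2.py <<'E'
from k import *
lo[3]=-1+.01
ST=np.array([.471,.272,.06]); u=np.array([np.cos(np.radians(100.4)),np.sin(np.radians(100.4)),0]); H=np.array([.5613,-.0795,.22])+.138*u-[0,0,.122]
S=[np.array([.7,.9,1.4,-.7,1.4,.87])]+SEED[:3]
for nm,pos in(("pick",ST),("seat",H),("high",H+[0,0,.0265]),("out",H+[0,0,.0265]+.07*u)):
  for phi in(40,45,50,55,60,65,70):
    r=[]
    for back in range(86,132,3):
        q,c=ik(pos,tool(back+180,phi,1),S); 
        if c<1e-7: r.append(back)
    print(nm,phi,r[-1:] )
E
python3 ik2.py
```

```text
pick 40 [131]
pick 45 [131]
pick 50 [125]
pick 55 [122]
pick 60 [116]
pick 65 [113]
pick 70 [110]
seat 40 [116]
seat 45 [110]
seat 50 [104]
seat 55 [98]
seat 60 [95]
seat 65 [89]
seat 70 [86]
high 40 [122]
high 45 [113]
high 50 [104]
high 55 [101]
high 60 [95]
high 65 [89]
high 70 [86]
out 40 [128]
out 45 [119]
out 50 [113]
out 55 [107]
out 60 [101]
out 65 [98]
out 70 [92]
```

```bash
cat >>k.py <<'E'
def path(wps,q):
    """wps: list of (pos,R,name); from q; prints per-leg rows and deltas"""
    x,r,_=fk(q,p)
    for pos,Rt,nm in wps:
        dp=np.array(pos)-x; rv=(Rt*r.inv()).as_rotvec(); n=int(np.ceil(max(np.linalg.norm(dp)/.035,np.linalg.norm(rv)/np.radians(7.5)))); n=max(n,1)
        bad=0;mj=0;qs=[]
        for i in range(1,n+1):
            qn,c=ik(x+dp*i/n,R.from_rotvec(rv*i/n)*r,[q]); bad=max(bad,c); mj=max(mj,(np.abs(qn-q)*10/np.array([2.57,2.57,3.14,3.14,3.14,3.14])).max()); q=qn; qs.append(q)
        o=fk(q,p)[2]
        print(nm,"n",n,"dp/row",(dp*100/n).round(2).tolist(),"rv/row",np.degrees(rv/n).round(2).tolist(),"cost %.0e spd %.2f"%(bad,mj),"q",q,"elb",o[1],"wr",o[2])
        x,r=np.array(pos),Rt
    return q
E
python3 - <<'E'
from k import *
o=robot.get_obs(); q=np.array(o["joint_positions"])
ST=np.array([.4705,.272,.06]); T=tool(115+180,50,1); zt=T.as_matrix()[:,2]
for sg in(1,-1):
    T=tool(115+180,50,sg); zt=T.as_matrix()[:,2]
    path([([.37,.15,.50],T,"W1"),(ST-.26*zt+[0,0,.12],T,"W2"),(ST-.26*zt,T,"W3"),(ST,T,"pick")],q)
E
```

```text
W1 n 23 dp/row [-0.01, 1.01, 0.13] rv/row [-3.9, 2.24, 5.79] cost 3e-17 spd 0.34 q [ 0.748  0.124  1.411 -0.855  1.831  0.177] elb [0.    0.092 0.725] wr [0.273 0.358 0.692]
W2 n 10 dp/row [0.16, 3.03, -1.53] rv/row [0.0, 0.0, 0.0] cost 5e-22 spd 0.29 q [ 1.051  0.734  0.871 -0.761  2.004  0.453] elb [0.11  0.327 0.599] wr [0.29  0.66  0.539]
W3 n 4 dp/row [0.0, 0.0, -3.0] rv/row [0.0, 0.0, 0.0] cost 5e-18 spd 0.17 q [ 1.051  0.809  1.051 -0.7    1.813  0.633] elb [0.124 0.351 0.572] wr [0.29  0.66  0.419]
pick n 8 dp/row [1.05, -2.26, -2.09] rv/row [0.0, 0.0, 0.0] cost 6e-23 spd 0.27 q [ 0.783  0.84   1.547 -0.852  1.277  0.832] elb [0.22  0.313 0.561] wr [0.374 0.48  0.252]
W1 n 8 dp/row [-0.03, 2.91, 0.39] rv/row [-4.74, 0.25, -4.96] cost 2e-02 spd 1.30 q [ 0.689  0.117  1.344 -0.799  1.847  3.08 ] elb [0.003 0.089 0.726] wr [0.292 0.34  0.721]
W2 n 10 dp/row [0.16, 3.03, -1.53] rv/row [0.0, 0.0, 0.0] cost 9e-02 spd 0.83 q [ 1.007  1.046  0.217 -0.97   2.423  3.08 ] elb [0.178 0.406 0.476] wr [0.371 0.729 0.547]
W3 n 4 dp/row [0.0, 0.0, -3.0] rv/row [0.0, 0.0, 0.0] cost 1e-01 spd 0.30 q [ 0.994  1.28   0.07  -0.97   2.468  3.08 ] elb [0.209 0.443 0.368] wr [0.408 0.767 0.405]
pick n 8 dp/row [1.05, -2.26, -2.09] rv/row [0.0, 0.0, 0.0] cost 4e-01 spd 0.15 q [ 0.7    1.542  0.07  -0.95   2.377  3.08 ] elb [0.344 0.377 0.238] wr [0.626 0.628 0.176]
```

Emit:
arm_command --pt "0 1.0 0.1 -3.9 2.24 5.79" --pt "0 1.0 0.1 -3.9 2.24 5.79" --pt "0 1.0 0.1 -3.9 2.24 5.79" --pt "0 1.0 0.1 -3.9 2.24 5.79" --pt "0 1.0 0.1 -3.9 2.24 5.79" --fingers 0.38

```text
t: 21.2
eef_pos: [0.3724, -0.0325, 0.4743]
tool_rot: [0.986, -0.027, 0.157, -0.041]
wrist_force: [-0.9, 0.6, -0.2]
grip_width: 0.383
```

Emit:
arm_command --pt "0 1.0 0.1 -3.9 2.24 5.79" --pt "0 1.0 0.1 -3.9 2.24 5.79" --pt "0 1.0 0.1 -3.9 2.24 5.79" --pt "0 1.0 0.1 -3.9 2.24 5.79" --pt "0 1.0 0.1 -3.9 2.24 5.79"

```text
t: 21.7
eef_pos: [0.3725, 0.0178, 0.4793]
tool_rot: [0.965, 0.242, 0.049, 0.09]
wrist_force: [0.5, -0.4, -0.8]
grip_width: 0.38
```

Emit:
arm_command --pt "0 1.0 0.1 -3.9 2.24 5.79" --pt "0 1.0 0.1 -3.9 2.24 5.79" --pt "0 1.0 0.1 -3.9 2.24 5.79" --pt "0 1.0 0.1 -3.9 2.24 5.79" --pt "0 1.0 0.1 -3.9 2.24 5.79"

```text
t: 22.2
eef_pos: [0.3725, 0.0679, 0.4841]
tool_rot: [0.846, 0.486, -0.065, 0.211]
wrist_force: [-0.3, 0.6, -0.5]
grip_width: 0.384
```

Emit:
arm_command --pt "0 1.0 0.1 -3.9 2.24 5.79" --pt "0 1.0 0.1 -3.9 2.24 5.79" --pt "0 1.0 0.1 -3.9 2.24 5.79" --pt "0 1.0 0.1 -3.9 2.24 5.79" --pt "0 1.0 0.1 -3.9 2.24 5.79"

```text
t: 22.7
eef_pos: [0.3725, 0.118, 0.489]
tool_rot: [0.64, 0.681, -0.172, 0.312]
wrist_force: [0.8, -0.0, 0.7]
grip_width: 0.382
```

Emit:
arm_command --pt "0 1.0 0.3 -3.9 2.24 5.79" --pt "0 1.0 0.3 -3.9 2.24 5.79" --pt "0 1.0 0.3 -3.9 2.24 5.79"

```text
t: 23.0
eef_pos: [0.3724, 0.1481, 0.4979]
tool_rot: [0.484, 0.766, -0.228, 0.357]
wrist_force: [1.0, 0.0, -0.0]
grip_width: 0.381
```

```bash
python3 - <<'E'
from k import *
log(); q=np.array(robot.get_obs()["joint_positions"])
ST=np.array([.4705,.272,.06]); T=tool(115+180,50,1); zt=T.as_matrix()[:,2]
path([(ST-.26*zt+[0,0,.12],T,"W2"),(ST-.26*zt,T,"W3"),(ST,T,"pick")],q)
E
```

```text
t23.00 q [ 0.742  0.124  1.418 -0.857  1.821  0.171] F [ 0.967  0.006 -0.014] M [0.469 0.033 0.026] w0.38
W2 n 10 dp/row [0.14, 3.04, -1.51] rv/row [0.02, -0.01, -0.03] cost 5e-22 spd 0.29 q [ 1.051  0.734  0.871 -0.761  2.004  0.453] elb [0.11  0.327 0.599] wr [0.29  0.66  0.539]
W3 n 4 dp/row [0.0, 0.0, -3.0] rv/row [0.0, 0.0, 0.0] cost 5e-18 spd 0.17 q [ 1.051  0.809  1.051 -0.7    1.813  0.633] elb [0.124 0.351 0.572] wr [0.29  0.66  0.419]
pick n 8 dp/row [1.05, -2.26, -2.09] rv/row [0.0, 0.0, 0.0] cost 6e-23 spd 0.27 q [ 0.783  0.84   1.547 -0.852  1.277  0.832] elb [0.22  0.313 0.561] wr [0.374 0.48  0.252]
```

Move to W2, then W3, then partway in, stopping 10 cm short of the stem to look.

Emit:
arm_command --pt "0.14 3.04 -1.5 0 0 0" --pt "0.14 3.04 -1.5 0 0 0" --pt "0.14 3.04 -1.5 0 0 0" --pt "0.14 3.04 -1.5 0 0 0" --pt "0.14 3.04 -1.5 0 0 0"

```text
t: 23.5
eef_pos: [0.3792, 0.3007, 0.4222]
tool_rot: [0.487, 0.765, -0.227, 0.356]
wrist_force: [0.5, -0.2, 0.2]
grip_width: 0.381
```

Emit:
arm_command --pt "0.14 3.04 -1.5 0 0 0" --pt "0.14 3.04 -1.5 0 0 0" --pt "0.14 3.04 -1.5 0 0 0" --pt "0.14 3.04 -1.5 0 0 0" --pt "0.14 3.04 -1.5 0 0 0"

```text
t: 24.0
eef_pos: [0.3862, 0.4526, 0.3469]
tool_rot: [0.486, 0.765, -0.227, 0.356]
wrist_force: [0.0, 0.2, 0.3]
grip_width: 0.383
```

Emit:
arm_command --pt "0 0 -3 0 0 0" --pt "0 0 -3 0 0 0" --pt "0 0 -3 0 0 0" --pt "0 0 -3 0 0 0" --pt "0 0 0 0 0 0"

```text
t: 24.5
eef_pos: [0.3854, 0.4502, 0.2235]
tool_rot: [0.485, 0.765, -0.231, 0.356]
wrist_force: [-0.3, 0.1, 0.1]
grip_width: 0.382
```

Emit:
arm_command --pt "1.05 -2.26 -2.09 0 0 0" --pt "1.05 -2.26 -2.09 0 0 0" --pt "1.05 -2.26 -2.09 0 0 0" --pt "1.05 -2.26 -2.09 0 0 0" --pt "0 0 0 0 0 0"

```text
t: 25.0
eef_pos: [0.4289, 0.358, 0.1438]
tool_rot: [0.487, 0.764, -0.229, 0.356]
wrist_force: [0.2, -0.6, 0.1]
grip_width: 0.381
```

```bash
python3 - <<'E'
from k import *
to([.4705,.272,.06],tool(295,50,1))
look("f",["hanger_stem","hanger_eye"])
s=cv2.imread("pics/sidef.png");t=cv2.imread("pics/topf.png")
c=lambda im,x,y,w,h:cv2.resize(im[y:y+h,x:x+w],(400,300),interpolation=cv2.INTER_CUBIC)
cv2.imwrite("pics/cf.png",np.hstack([c(s,250,250,120,90),c(t,190,180,100,75)]))
E
```

```text
t25.00 q [ 0.923  0.788  1.355 -0.744  1.529  0.731] F [ 0.217 -0.6    0.069] M [0.425 0.126 0.037] w0.38
eef [0.429 0.358 0.144] dp [ 4.16  -8.603 -8.377] rv [ 0.22  -0.123  0.141] rows>=3.6
side hanger_stem 0.94 [0.384 0.182 0.057] [342. 291.]
side hanger_stem 0.88 [0.56  0.35  0.061] [268. 313.]
side hanger_stem 0.82 [0.473 0.274 0.064] [304. 303.]
side hanger_eye 0.97 [0.386 0.177 0.171] [343. 271.]
side hanger_eye 0.65 [0.343 0.281 0.166] [343. 307.]
side hanger_eye 0.61 [0.525 0.115 0.012] [312. 266.]
side hanger_eye 0.6 [0.558 0.348 0.167] [265. 297.]
top hanger_stem 0.75 [0.47  0.27  0.057] [245. 224.]
top hanger_stem 0.73 [0.384 0.178 0.059] [269. 247.]
top hanger_stem 0.54 [0.557 0.342 0.058] [226. 201.]
top hanger_stem 0.47 [0.339 0.273 0.06 ] [243. 259.]
top hanger_eye 0.79 [0.382 0.185 0.168] [264. 249.]
top hanger_eye 0.62 [0.344 0.275 0.165] [239. 259.]
top hanger_eye 0.56 [0.555 0.348 0.165] [219. 199.]
top hanger_eye 0.49 [0.469 0.27  0.165] [241. 224.]
```

View pics/cf.png

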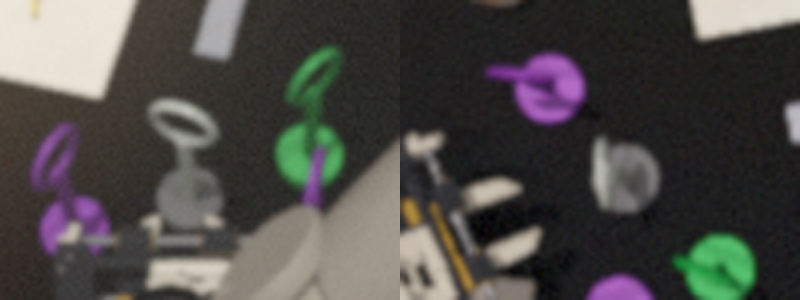

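The fingers point at the grey stem (top crop (630,178)), between the two purple ones. Advancing to grip.

Emit:
arm_command --pt "1.03 -2.16 -2.0 0 0 0" --pt "1.03 -2.16 -2.0 0 0 0" --pt "0.93 -1.8 -1.8 0 0 0" --pt "0.6 -1.2 -1.3 0 0 0" --pt "0.6 -1.2 -1.2 0 0 0"

```text
t: 25.8
eef_pos: [0.4706, 0.2759, 0.0616]
tool_rot: [0.487, 0.765, -0.226, 0.357]
wrist_force: [0.5, 0.2, 0.1]
grip_width: 0.376
```

```bash
python3 - <<'E'
from k import *
to([.4705,.272,.06],tool(295,50,1))
look("g",["hanger_stem","hanger_eye"])
E
```

```text
t25.80 q [ 0.788  0.841  1.538 -0.849  1.283  0.829] F [0.516 0.174 0.095] M [0.394 0.101 0.004] w0.38
eef [0.471 0.276 0.062] dp [-0.01  -0.388 -0.157] rv [-0.02   0.057 -0.066] rows>=0.1
side hanger_stem 0.82 [0.558 0.348 0.063] [269. 312.]
side hanger_stem 0.76 [0.471 0.272 0.061] [305. 303.]
side hanger_stem 0.73 [0.386 0.182 0.059] [341. 290.]
side hanger_eye 0.83 [0.554 0.347 0.166] [266. 297.]
side hanger_eye 0.56 [0.384 0.178 0.17 ] [343. 272.]
side hanger_eye 0.55 [0.47  0.268 0.167] [304. 286.]
top hanger_stem 0.66 [0.557 0.343 0.059] [226. 201.]
top hanger_stem 0.49 [0.386 0.177 0.06 ] [269. 247.]
top hanger_stem 0.48 [0.341 0.275 0.061] [243. 259.]
top hanger_stem 0.46 [0.472 0.273 0.056] [244. 224.]
top hanger_eye 0.71 [0.47  0.269 0.165] [241. 223.]
top hanger_eye 0.7 [0.557 0.35  0.166] [219. 199.]
top hanger_eye 0.63 [0.379 0.185 0.17 ] [264. 249.]
top hanger_eye 0.57 [0.344 0.278 0.164] [238. 259.]
```

Emit:
arm_command --pt "0 -0.35 -0.1 0 0 0" --pt "0 0 0 0 0 0" --pt "0 0 0 0 0 0" --pt "0 0 0 0 0 0" --fingers 0.2

```text
t: 26.5
eef_pos: [0.4702, 0.2722, 0.0608]
tool_rot: [0.487, 0.764, -0.227, 0.357]
wrist_force: [-0.3, 0.2, 1.1]
grip_width: 0.198
```

Emit:
arm_command --pt "0 0 0 0 0 0" --pt "0 0 0 0 0 0" --pt "0 0 0 0 0 0" --pt "0 0 0 0 0 0" --pt "0 0 0 0 0 0" --fingers 0

```text
t: 27.0
eef_pos: [0.4701, 0.272, 0.0607]
tool_rot: [0.487, 0.764, -0.227, 0.357]
wrist_force: [-2.2, 1.1, 2.3]
grip_width: 0.145
```

Emit:
arm_command --pt "0 0 1 0 0 0" --pt "0 0 2 0 0 0" --pt "0 0 3 0 0 0" --pt "0 0 3 0 0 0" --pt "0 0 0 0 0 0"

```text
t: 27.5
eef_pos: [0.4717, 0.2732, 0.1545]
tool_rot: [0.488, 0.764, -0.224, 0.358]
wrist_force: [-0.1, 0.1, -4.6]
grip_width: 0.145
```

```bash
python3 - <<'E'
from k import *
log(); e=robot.get_obs(); print(np.array(e["eef_pos"]))
look("h",["hanger_stem","hanger_eye"])
s=cv2.imread("pics/sideh.png");t=cv2.imread("pics/toph.png")
c=lambda im,x,y,w,h:cv2.resize(im[y:y+h,x:x+w],(400,300),interpolation=cv2.INTER_CUBIC)
cv2.imwrite("pics/ch.png",np.hstack([c(s,250,240,120,90),c(t,190,180,100,75)]))
E
```

```text
t27.50 q [ 0.783  0.699  1.509 -0.822  1.392  0.701] F [-0.107  0.065 -4.64 ] M [0.833 0.259 0.051] w0.14
[0.472 0.273 0.155]
side hanger_stem 0.71 [0.343 0.274 0.063] [343. 320.]
side hanger_stem 0.69 [0.557 0.346 0.06 ] [269. 312.]
side hanger_stem 0.6 [0.476 0.274 0.153] [302. 289.]
side hanger_eye 0.72 [0.554 0.347 0.165] [266. 297.]
side hanger_eye 0.72 [0.342 0.28  0.166] [343. 307.]
side hanger_eye 0.67 [0.47  0.268 0.261] [303. 269.]
side hanger_eye 0.43 [0.382 0.178 0.17 ] [344. 272.]
top hanger_stem 0.76 [0.339 0.276 0.062] [242. 259.]
top hanger_stem 0.68 [ 0.562 -0.08   0.221] [341. 197.]
top hanger_stem 0.67 [0.545 0.016 0.219] [313. 202.]
top hanger_stem 0.51 [0.561 0.342 0.06 ] [226. 200.]
top hanger_eye 0.81 [0.384 0.182 0.166] [265. 248.]
top hanger_eye 0.58 [0.347 0.277 0.163] [238. 258.]
top hanger_eye 0.57 [0.47  0.273 0.253] [236. 223.]
top hanger_eye 0.52 [0.554 0.347 0.166] [219. 199.]
```

View pics/ch.png

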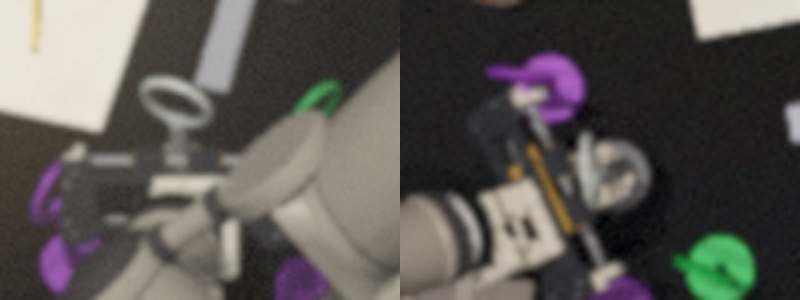

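```bash
cat > hang.py <<'E'
from k import *
lo[3]=-1+.005
q=np.array(robot.get_obs()["joint_positions"])
u=np.array([np.cos(np.radians(100.4)),np.sin(np.radians(100.4)),0]); Pp=np.array([.5613,-.0795,0])
at=lambda Dd,z:Pp+Dd*u+[0,0,z]
for B,phi in((100,50),(103,50),(104,48),(106,48)):
    print("==",B,phi); T=tool(B+180,phi,1)
    path([([.514,.1826,.16],tool(295,50,1),"A"),(at(.215,.14),T,"O"),(at(.215,.125),T,"O2"),(at(.14,.125),T,"I"),(at(.138,.097),T,"S"),(at(.138,.095)-.15*T.as_matrix()[:,2],T,"ret")],q)
E
python3 hang.py
```

```text
== 100 50
A n 3 dp/row [1.48, -2.97, 0.36] rv/row [0.04, -0.04, -0.0] cost 1e-18 spd 0.22 q [ 0.618  0.64   1.618 -0.911  1.265  0.648] elb [0.207 0.23  0.629] wr [0.417 0.39  0.352]
O n 3 dp/row [0.28, -1.69, -0.67] rv/row [-0.0, 0.0, -5.0] cost 6e-18 spd 0.15 q [ 0.51   0.71   1.541 -0.832  1.362  0.721] elb [0.255 0.219 0.607] wr [0.483 0.358 0.332]
O2 n 1 dp/row [0.0, 0.0, -1.5] rv/row [0.0, 0.0, 0.0] cost 7e-20 spd 0.08 q [ 0.51   0.731  1.549 -0.837  1.342  0.744] elb [0.262 0.223 0.6  ] wr [0.483 0.358 0.317]
I n 3 dp/row [0.45, -2.46, 0.0] rv/row [0.0, 0.0, 0.0] cost 2e-18 spd 0.17 q [ 0.386  0.693  1.638 -0.915  1.238  0.723] elb [0.274 0.184 0.612] wr [0.496 0.284 0.317]
S n 1 dp/row [0.04, -0.2, -2.8] rv/row [0.0, 0.0, 0.0] cost 9e-21 spd 0.17 q [ 0.382  0.737  1.651 -0.934  1.202  0.77 ] elb [0.291 0.189 0.598] wr [0.497 0.282 0.289]
ret n 5 dp/row [-0.4, 2.26, 1.89] rv/row [0.0, 0.0, 0.0] cost 7e-27 spd 0.19 q [ 0.568  0.669  1.447 -0.789  1.489  0.656] elb [0.228 0.225 0.62 ] wr [0.477 0.395 0.384]
== 103 50
A n 3 dp/row [1.48, -2.97, 0.36] rv/row [0.04, -0.04, -0.0] co
[... 2313 characters left out ...]
21] wr [0.461 0.346 0.34 ]
O2 n 1 dp/row [0.0, 0.0, -1.5] rv/row [0.0, 0.0, 0.0] cost 2e-18 spd 0.09 q [ 0.51   0.687  1.619 -0.87   1.242  0.703] elb [0.247 0.215 0.614] wr [0.461 0.346 0.325]
I n 3 dp/row [0.45, -2.46, 0.0] rv/row [0.0, 0.0, 0.0] cost 2e-17 spd 0.17 q [ 0.38   0.649  1.706 -0.952  1.138  0.683] elb [0.259 0.176 0.626] wr [0.475 0.272 0.325]
S n 1 dp/row [0.04, -0.2, -2.8] rv/row [0.0, 0.0, 0.0] cost 4e-21 spd 0.18 q [ 0.376  0.694  1.722 -0.978  1.101  0.736] elb [0.277 0.181 0.612] wr [0.475 0.27  0.297]
ret n 5 dp/row [-0.61, 2.14, 1.97] rv/row [0.0, 0.0, 0.0] cost 4e-22 spd 0.19 q [ 0.572  0.598  1.55  -0.81   1.385  0.615] elb [0.203 0.211 0.641] wr [0.444 0.377 0.395]
```

The hanger is held upright (eye at side-crop (178,100), force −4.6 N). Carry it to just beyond the hook.

Emit:
arm_command --pt "1.1 -2.27 0.14 0 0 0" --pt "1.1 -2.27 0.14 0 0 0" --pt "1.1 -2.27 0.14 0 0 0" --pt "1.0 -2.25 0.1 0 0 0"

```text
t: 28.2
eef_pos: [0.5133, 0.1805, 0.1547]
tool_rot: [0.486, 0.765, -0.228, 0.356]
wrist_force: [0.5, -0.2, -3.3]
grip_width: 0.141
```

Emit:
arm_command --pt "0.28 -1.69 -0.67 0 0 -4.33" --pt "0.28 -1.69 -0.67 0 0 -4.33" --pt "0.28 -1.69 -0.67 0 0 -4.34" --pt "0 0 0 0 0 0" --pt "0 0 0 0 0 0"

```text
t: 28.7
eef_pos: [0.5214, 0.1305, 0.1348]
tool_rot: [0.57, 0.705, -0.267, 0.328]
wrist_force: [-0.2, -0.4, -3.8]
grip_width: 0.146
```

```bash
cat >>k.py <<'E'
u=np.array([np.cos(np.radians(100.4)),np.sin(np.radians(100.4)),0]); Pp=np.array([.5613,-.0795,0])
at=lambda Dd,z:Pp+Dd*u+[0,0,z]
TH=tool(282,50,1)
def crop2(tag,out,a,b):
    s=cv2.imread(f"pics/side{tag}.png");t=cv2.imread(f"pics/top{tag}.png")
    c=lambda im,x,y,w,h:cv2.resize(im[y:y+h,x:x+w],(400,300),interpolation=cv2.INTER_CUBIC)
    cv2.imwrite(out,np.hstack([c(s,*a),c(t,*b)]))
E
python3 - <<'E'
from k import *
to(at(.215,.125),TH)
look("i",["hanger_eye","hook_seat","bar_grip"])
crop2("i","pics/ci.png",(270,180,100,75),(250,175,80,60))
e=np.array(robot.get_obs()["eef_pos"])+[0,0,.1043]; print("eye pred",e,proj("side",e),proj("top",e))
E
```

```text
t28.70 q [ 0.513  0.705  1.571 -0.853  1.327  0.723] F [-0.209 -0.396 -3.768] M [ 0.924  0.018 -0.027] w0.15
eef [0.521 0.131 0.135] dp [ 0.105  0.146 -0.975] rv [ 0.054 -0.094 -0.035] rows>=0.3
side hanger_eye 0.89 [0.552 0.35  0.166] [266. 299.]
side hanger_eye 0.63 [0.521 0.124 0.239] [310. 229.]
side hanger_eye 0.62 [0.342 0.279 0.166] [343. 306.]
side hook_seat 0.8 [0.535 0.057 0.203] [315. 219.]
side hook_seat 0.33 [ 0.491 -0.395 -0.003] [372. 176.]
side bar_grip 0.66 [0.542 0.017 0.218] [318. 207.]
top hanger_eye 0.75 [0.383 0.18  0.166] [266. 248.]
top hanger_eye 0.66 [0.345 0.277 0.165] [238. 259.]
top hanger_eye 0.64 [0.52  0.131 0.237] [279. 208.]
top hanger_eye 0.63 [0.557 0.347 0.166] [220. 198.]
top hook_seat 0.68 [0.538 0.056 0.202] [301. 204.]
top bar_grip 0.92 [0.546 0.017 0.22 ] [313. 201.]
top bar_grip 0.6 [ 0.51  -0.096  0.349] [349. 210.]
eye pred [0.521 0.131 0.24 ] [[308.396 230.832]] [[278.84  207.809]]
```

View pics/ci.png

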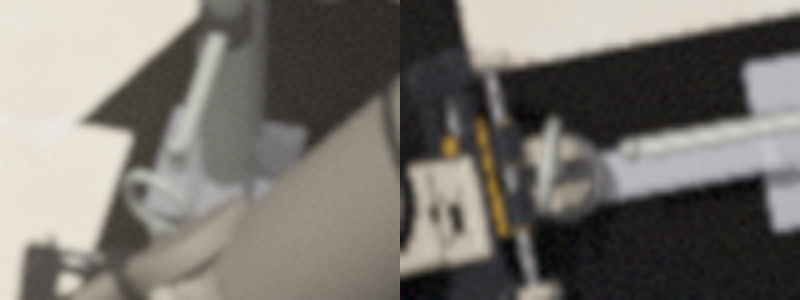

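Emit:
arm_command --pt "0.1 0 -0.5 0 0 0" --pt "0 0 -0.45 0 0 0" --pt "0.2 -1.1 0 0 0 0" --pt "0.2 -1.1 0 0 0 0" --pt "0 0 0 0 0 0"

```text
t: 29.6
eef_pos: [0.5266, 0.1068, 0.1264]
tool_rot: [0.571, 0.704, -0.267, 0.328]
wrist_force: [0.3, -0.1, -3.8]
grip_width: 0.146
```

```bash
python3 - <<'E'
from k import *
to(at(.141,.125),TH)
look("j",["hanger_eye"])
e=np.array(robot.get_obs()["eef_pos"])+[0,0,.1043]; print("eye pred",e,proj("side",e),proj("top",e))
E
```

```text
t29.60 q [ 0.473  0.706  1.604 -0.881  1.284  0.731] F [ 0.269 -0.148 -3.798] M [ 0.917  0.158 -0.039] w0.15
eef [0.527 0.107 0.126] dp [ 0.926 -4.763 -0.136] rv [ 0.07  -0.024  0.098] rows>=1.4
side hanger_eye 0.89 [0.554 0.345 0.167] [267. 297.]
side hanger_eye 0.89 [0.342 0.28  0.168] [343. 306.]
side hanger_eye 0.67 [0.529 0.101 0.235] [311. 224.]
side hanger_eye 0.61 [0.386 0.176 0.168] [343. 271.]
top hanger_eye 0.79 [0.383 0.182 0.166] [265. 248.]
top hanger_eye 0.67 [0.524 0.108 0.227] [286. 207.]
top hanger_eye 0.6 [0.343 0.277 0.165] [238. 259.]
top hanger_eye 0.52 [0.553 0.345 0.168] [220. 200.]
eye pred [0.527 0.109 0.231] [[310.233 226.69 ]] [[285.638 206.504]]
```

Emit:
arm_command --pt "0.18 -0.95 -0.1 0 0 0" --pt "0.18 -0.95 0 0 0 0" --pt "0 0 0 0 0 0"

```text
t: 30.1
eef_pos: [0.5301, 0.0883, 0.1253]
tool_rot: [0.571, 0.704, -0.267, 0.328]
wrist_force: [0.2, -0.9, -3.2]
grip_width: 0.14
```

Emit:
arm_command --pt "0.18 -0.95 0 0 0 0" --pt "0.18 -0.95 0 0 0 0" --pt "0.18 -0.95 0 0 0 0" --pt "0 0 0 0 0 0"

```text
t: 30.5
eef_pos: [0.5356, 0.0598, 0.1253]
tool_rot: [0.571, 0.704, -0.267, 0.328]
wrist_force: [0.8, -0.3, -3.8]
grip_width: 0.144
```

```bash
python3 - <<'E'
from k import *
to(at(.138,.097),TH)
look("k",["hanger_eye","hook_seat"])
crop2("k","pics/ck.png",(280,185,80,60),(270,175,80,60))
E
```

```text
t30.50 q [ 0.391  0.684  1.658 -0.933  1.216  0.719] F [ 0.814 -0.292 -3.791] M [0.943 0.076 0.013] w0.14
eef [0.536 0.06  0.125] dp [ 0.083 -0.352 -2.833] rv [ 0.044 -0.012  0.08 ] rows>=0.8
side hanger_eye 0.84 [0.341 0.282 0.164] [343. 308.]
side hanger_eye 0.67 [0.383 0.177 0.169] [344. 272.]
side hanger_eye 0.59 [0.554 0.347 0.168] [266. 297.]
side hanger_eye 0.45 [0.539 0.057 0.232] [314. 213.]
side hook_seat 0.88 [0.534 0.056 0.203] [316. 219.]
top hanger_eye 0.62 [0.555 0.348 0.166] [219. 199.]
top hanger_eye 0.5 [0.38  0.183 0.167] [265. 249.]
top hanger_eye 0.29 [ 0.672  0.398 -0.003] [215. 173.]
top hook_seat 0.59 [0.538 0.052 0.204] [302. 204.]
```

View pics/ck.png

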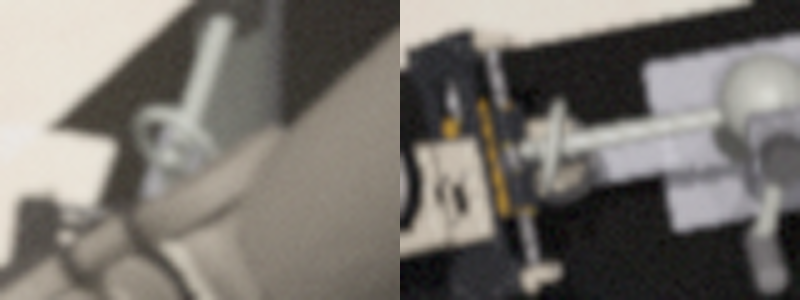

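The ring now encircles the bar with the tip beyond it (top crop (555,145), tip at (525,152)). Lowering.

Emit:
arm_command --pt "0.05 -0.25 0 0 0 0" --pt "0 0 -0.8 0 0 0" --pt "0 0 -0.8 0 0 0" --pt "0 0 -0.7 0 0 0" --pt "0 0 0 0 0 0"

```text
t: 31.3
eef_pos: [0.5355, 0.0586, 0.1007]
tool_rot: [0.57, 0.705, -0.267, 0.328]
wrist_force: [0.3, -0.6, -3.3]
grip_width: 0.146
```

Emit:
arm_command --pt "0 0 -0.2 0 0 0" --pt "0 0 0 0 0 0"

```text
t: 31.5
eef_pos: [0.5361, 0.0588, 0.1001]
tool_rot: [0.57, 0.704, -0.266, 0.329]
wrist_force: [0.4, -0.6, -3.6]
grip_width: 0.144
```

Emit:
arm_command --pt "0 0 -0.1 0 0 0" --pt "0 0 0 0 0 0"

```text
t: 31.7
eef_pos: [0.5362, 0.0588, 0.0993]
tool_rot: [0.57, 0.704, -0.266, 0.329]
wrist_force: [-0.1, -0.6, -4.3]
grip_width: 0.143
```

Emit:
arm_command --pt "0 0 -0.1 0 0 0" --pt "0 0 0 0 0 0"

```text
t: 31.9
eef_pos: [0.5363, 0.0587, 0.0986]
tool_rot: [0.57, 0.704, -0.266, 0.329]
wrist_force: [-0.2, 0.1, -1.1]
grip_width: 0.146
```

Emit:
arm_command --pt "0 0 -0.1 0 0 0" --pt "0 0 0 0 0 0"

```text
t: 32.1
eef_pos: [0.5366, 0.0586, 0.0983]
tool_rot: [0.57, 0.704, -0.266, 0.33]
wrist_force: [0.3, -0.3, 5.3]
grip_width: 0.144
```

Emit:
arm_command --pt "0 0 -0.1 0 0 0" --pt "0 0 0 0 0 0"

```text
t: 32.3
eef_pos: [0.5369, 0.0585, 0.0981]
tool_rot: [0.57, 0.704, -0.266, 0.33]
wrist_force: [-0.7, -0.3, 8.7]
grip_width: 0.145
```

Emit:
arm_command --pt "0 0 0.2 0 0 0" --pt "0 0 0 0 0 0" --pt "0 0 0 0 0 0"

```text
t: 32.6
eef_pos: [0.5362, 0.0587, 0.0984]
tool_rot: [0.57, 0.704, -0.266, 0.329]
wrist_force: [0.1, -0.2, 2.5]
grip_width: 0.147
```

Emit:
arm_command --pt "0 0 0 0 0 0" --pt "0 0 0 0 0 0" --pt "0 0 0 0 0 0" --fingers 0.19

```text
t: 32.9
eef_pos: [0.536, 0.0588, 0.098]
tool_rot: [0.57, 0.704, -0.266, 0.328]
wrist_force: [-0.8, -0.3, -0.3]
grip_width: 0.187
```

Emit:
arm_command --pt "0 0 0 0 0 0" --pt "0 0 0 0 0 0" --pt "0 0 0 0 0 0" --pt "0 0 0 0 0 0" --fingers 0.4

```text
t: 33.3
eef_pos: [0.5361, 0.0588, 0.0982]
tool_rot: [0.57, 0.704, -0.266, 0.329]
wrist_force: [-0.6, -0.2, 0.0]
grip_width: 0.402
```

```bash
python3 - <<'E'
from k import *
log(); print(-TH.as_matrix()[:,2]*2)
look("l",["hanger_eye","hanger_stem"])
crop2("l","pics/cl.png",(280,185,80,60),(270,175,80,60))
E
```

```text
t33.30 q [ 0.389  0.727  1.671 -0.953  1.181  0.766] F [-0.63  -0.162  0.031] M [ 0.512 -0.011 -0.01 ] w0.40
[-0.319  1.499  1.286]
side hanger_eye 0.65 [0.341 0.279 0.167] [344. 306.]
side hanger_eye 0.59 [0.385 0.178 0.168] [343. 272.]
side hanger_eye 0.58 [0.555 0.347 0.167] [266. 297.]
side hanger_eye 0.53 [0.538 0.056 0.205] [314. 218.]
side hanger_stem 0.83 [0.386 0.18  0.057] [342. 290.]
side hanger_stem 0.83 [0.344 0.273 0.061] [342. 320.]
side hanger_stem 0.67 [0.559 0.348 0.06 ] [269. 313.]
top hanger_eye 0.5 [0.536 0.057 0.2  ] [301. 204.]
top hanger_eye 0.48 [0.382 0.183 0.166] [265. 249.]
top hanger_eye 0.47 [0.555 0.348 0.163] [219. 199.]
top hanger_stem 0.78 [0.385 0.179 0.058] [269. 247.]
top hanger_stem 0.65 [0.532 0.059 0.092] [301. 208.]
top hanger_stem 0.38 [0.557 0.343 0.059] [226. 201.]
```

View pics/cl.png

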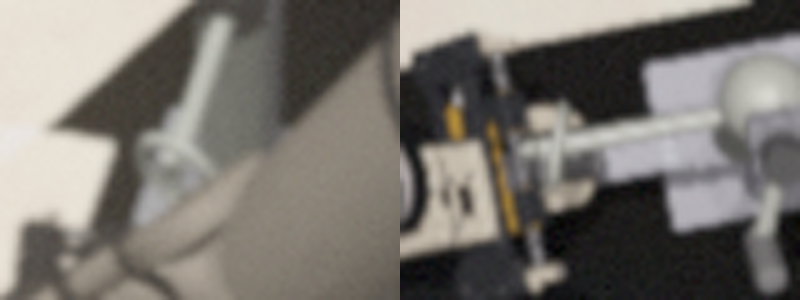

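Hung, with the ring resting on the bar inside the tip. Retreating along the tool axis.

Emit:
arm_command --pt "-0.16 0.75 0.64 0 0 0" --pt "-0.24 1.12 0.96 0 0 0" --pt "-0.32 1.5 1.29 0 0 0" --pt "-0.32 1.5 1.29 0 0 0" --pt "-0.32 1.5 1.29 0 0 0"

```text
t: 34.1
eef_pos: [0.5222, 0.1241, 0.1543]
tool_rot: [0.57, 0.705, -0.265, 0.329]
wrist_force: [0.3, 0.5, -0.2]
grip_width: 0.401
```

Emit:
arm_command --pt "-0.32 1.5 1.29 0 0 0" --pt "-0.32 1.5 2.3 0 0 0" --pt "-1.0 1.5 3 0 0 0" --pt "-2.0 1.5 3 0 0 0" --pt "-2.0 1.5 3 0 0 0"

```text
t: 34.6
eef_pos: [0.4648, 0.1989, 0.2807]
tool_rot: [0.57, 0.705, -0.265, 0.328]
wrist_force: [0.8, 0.9, 0.2]
grip_width: 0.4
```

Emit:
arm_command --pt "0 0 0 0 0 0" --pt "0 0 0 0 0 0" --pt "0 0 0 0 0 0" --pt "0 0 0 0 0 0" --pt "0 0 0 0 0 0"

```text
t: 35.1
eef_pos: [0.4662, 0.197, 0.278]
tool_rot: [0.57, 0.704, -0.267, 0.328]
wrist_force: [0.7, -0.5, -0.1]
grip_width: 0.402
```

```bash
python3 - <<'E'
from k import *
log()
look("m",["hanger_eye","hanger_stem","lever_knob","bar_grip","hook_seat","foot_tip","spray_bottle","jar","carton"])
a=cv2.imread("pics/topm.png")
for n in("side","top"):
    x=robot.capture(n)[:,:,::-1]; b=cv2.imread(f"pics/{n}m.png"); dd=cv2.absdiff(cv2.blur(x,(3,3)),cv2.blur(b,(3,3))).max(2); print(n,"diff max",dd[175:275,275:345].max(), dd.max())
crop2("m","pics/cm.png",(270,150,120,90),(250,170,120,90))
E
```

```text
t35.10 q [ 0.659  0.532  1.434 -0.763  1.633  0.586] F [ 0.68  -0.511 -0.051] M [ 0.465 -0.04  -0.009] w0.40
side hanger_eye 0.83 [0.344 0.279 0.164] [343. 306.]
side hanger_eye 0.63 [0.553 0.345 0.164] [267. 297.]
side hanger_eye 0.53 [0.536 0.053 0.205] [316. 218.]
side hanger_eye 0.53 [0.384 0.178 0.167] [344. 272.]
side hanger_stem 0.92 [0.343 0.273 0.064] [342. 319.]
side hanger_stem 0.56 [0.559 0.35  0.062] [268. 313.]
side hanger_stem 0.47 [0.388 0.181 0.059] [341. 290.]
side lever_knob 0.81 [ 0.458 -0.077  0.315] [355. 175.]
side bar_grip 0.59 [0.543 0.016 0.216] [318. 207.]
side bar_grip 0.32 [ 0.49  -0.392 -0.   ] [372. 176.]
side hook_seat 0.97 [0.537 0.055 0.203] [315. 219.]
side spray_bottle 0.6 [ 0.493 -0.395  0.   ] [372. 175.]
side spray_bottle 0.55 [ 0.562 -0.078  0.222] [325. 184.]
side jar 0.73 [0.672 0.398 0.001] [233. 319.]
side carton 0.91 [ 0.689 -0.385 -0.003] [329. 164.]
top hanger_eye 0.76 [0.383 0.183 0.167] [265. 248.]
top hanger_eye 0.57 [0.348 0.273 0.164] [240. 258.]
top hanger_eye 0.44 [0.535 0.059 0.202] [300. 205.]
top hanger_eye 0.43 [0.555 0.348 0.167] [219. 199.]
top hanger_stem 0.79 [0.383 0.18  0.061] [268. 248.]
top hanger_stem 0.74 [0.534 0.06  0.098] [300. 207.]
top hanger_stem 0.65 [0.338 0.275 0.059] [243. 259.]
top hanger_stem 0.53 [0.537 0.052 0.207] [302. 204.]
top lever_knob 0.58 [ 0.457 -0.074  0.319] [341. 227.]
top bar_grip 0.56 [0.542 0.018 0.22 ] [312. 202.]
top hook_seat 0.59 [0.542 0.054 0.206] [302. 203.]
top foot_tip 0.68 [0.526 0.113 0.012] [287. 210.]
top spray_bottle 0.79 [ 0.492 -0.395 -0.002] [417. 220.]
top spray_bottle 0.66 [0.536 0.054 0.201] [302. 205.]
top jar 0.7 [ 0.674  0.398 -0.002] [215. 172.]
top carton 0.77 [ 0.689 -0.384  0.003] [415. 170.]
side diff max 13 25
top diff max 6 11
```

View pics/cm.png

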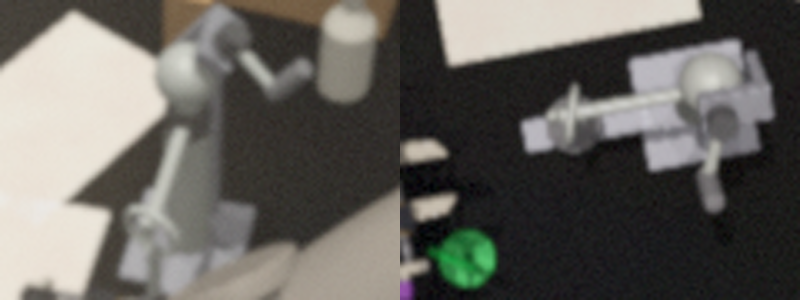

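Emit:
arm_command --pt "0 0 1 0 0 0" --pt "0 0 1 0 0 0" --pt "0 0 0 0 0 0" --pt "0 0 0 0 0 0" --pt "0 0 0 0 0 0"

```text
t: 36.7
eef_pos: [0.466, 0.1974, 0.2987]
tool_rot: [0.57, 0.704, -0.266, 0.329]
wrist_force: [1.0, -0.9, -0.0]
grip_width: 0.4
```

```bash
python3 -c "
from station import robot
print(robot.hand_in())"
```

```text
the job is handed in; nothing more can be done
None
```

The job is done and handed in at about 37 s on the robot's clock. No verdict was reported, so what follows is from my own checks.

- **Lever backed off:** I turned it about 1.2 rad from its start, which is under a quarter turn. The arm then moved with only about 1–2 N.
- **Swing arm:** it lies over the long foot. In the top view the bar and foot edges differ by only about 0.1°, and gripping the bar there put it at 100.4° against 100.4° for the foot.
- **Clamp tightened:** I turned the lever back to about −0.9 rad, where the push at the knob had risen to 15 N. The lever still crept slightly as the push rose from 11 to 15 N, so I did not see a completely hard stop. On release it sprang back to about −0.5 rad, roughly 0.35–0.4 rad against the 0.3 given in the task. It stayed there through the last check.
- **Hanger:** the grey one hangs by its eye on the bar, inside the upturned tip. Its eye was found within about 5 mm of the hook seat. It is turned about 17° from square to the bar, because a joint limit kept me from aligning it fully. Two pairs of pictures, taken after a 0.5 s wait, differed only at noise level, so it was hanging still.
- **Bystanders:** bottle, jar and carton were found within about 4 mm of where they started, which is the accuracy of the detection. The gripper was clear of everything.

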